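Hang a batch tin on the sloped feed rail and latch it at the stop

TASK

Hang the batch tin with the two-wheel hook on the upper end of the sloped rail: hook it round the bar and set it down softly, feeling that both wheels bear on the bar's top edge before you let go. Let it roll down by itself to the spring catch, then push it gently past the catch until it sits home against the end stop with the catch dropped behind its bumper. Do not drop it on the rail or ram it, and leave the other things alone.

Things in the scene. Friction and masses are not known exactly. Their poses are not given: they have to be found in the camera images.
- stand: Grey steel stand, fixed, carrying the sloped rail. Origin on the table below the rail's home place; y runs level along the rail, uphill; x across the rail towards the posts; z up. Two round arms (14 mm thick, centre 16 mm below the bar's top edge) leave the bar's +x side at stand y 0 and +300 mm to posts at x 72 to 92 mm, up to 232 mm high. The -x side is free.
- home (a point): Point at stand (0, -1.5, 200) mm on the rail's top edge; at home the carrier's point tread lies here within 2 mm at any slope. The rail is a steel flat bar on edge, 6 mm thick (stand x -3 to +3), 25 mm deep, from stand y -66 to +330 mm; wheels run on its top edge. Axes as the stand.
- loading (a point): Point at stand (0, 220, 200) mm, level with home, below the upper part of the rail where the carrier is best hung. The slope, rising to +y, is set at the slotted upper post anywhere from 0.06 to 0.13 rad and is not reported: the bar's top edge here lies 13 to 29 mm above this point and must be felt or seen. Axes as the stand.
- stop (a point): Centre of the end stop's uphill face, at stand (0, -50, 213) mm: a dark steel block across the bar, 24 mm wide, its top 26 mm above the bar's top edge. The carrier's downhill bumper rests on this face when it is home. Axes as the stand.
- catch (a joint): Spring hook pivoted on top of the stop, 10 mm wide, reaching 33 mm uphill over the bar, nose 26 mm above the bar's top edge. 0 rad = down, about 0.2 = lifted by the bumper. Its sloped uphill side halts a rolling carrier with tread about 8 to 20 mm uphill of home. Pushing through takes 3 to 6 N along the rail; then its square side drops behind the bumper (reads under 0.02).
- carrier: The thing to hang: lidded metal tin (79 mm across, 70 mm high) with a C-shaped steel hook, two wheels and a grip tab above it, one piece of 0.45 to 0.7 kg, 222 mm high. Origin on the foot, below tread. y along its wheels, z up, x out of the hook's mouth. Starts standing, yaw within 0.4 rad of 0. It hangs with +y uphill, hook's back on the stand's -x side.
- grip (a point): Centre of the carrier's black grip tab: 10 mm thick (carrier x), 36 mm long (y), 40 mm high, 202 mm above the table while the tin stands there. Pinch it across its thickness from above. A steel bridge plate lies 20 mm below this centre. Axes as the carrier.
- tread (a point): Point midway between the lowest tread points of the carrier's two wheels, 52 mm below grip, 150 mm above the foot. Wheels at y -30 and +30 mm, tread radius 10 mm; flanges hang 5 mm below the tread either side and leave a 10 mm groove, wider at its mouth, for the bar. Axes as the carrier.
- hook (a point): Upper face of the hook's foot, 62 mm straight below tread; the tin's lid is 80 mm below tread. The hook's back plate is 12 to 16 mm to the -x side; the mouth, between wheels and foot, is open to +x. Bring the carrier in from the stand's -x side with the flanges above the bar and this foot below it, then lower it. Axes as the carrier.
- bumper (a point): Centre of the outer face of the carrier's uphill bumper, an upright steel plate 25 mm wide and 22 mm high at carrier y +50 mm, 19 mm above the treads. Push here, low, to move a hanging carrier down the rail: a push high on the tab tips it. The other bumper, at -50 mm, meets the catch and the stop. Axes as the carrier.
- wheel_low: The carrier's wheel at y -30 mm (downhill when hung), 30 mm across, on a stiff greased axle: released on the rail, the carrier rolls down calmly, reaching the catch in 2 to 8 s. Origin on its axis, 10 mm above the tread. It spins, so its axes mean nothing.
- wheel_high: The same wheel at y +30 mm (uphill when hung). Origin on its axis, 10 mm above the tread. It spins, so its axes mean nothing.
- plain_tin: Bystander: lidded tin like the carrier's, 79 mm across, 70 mm high, without hook. Origin at the middle of its foot.
- jar: Bystander: brown sample jar with black cap, 66 mm across, 78 mm high. Origin at the middle of its foot.
Things that resemble listed ones, but are neither listed nor needed, are in the scene too. Several things have the shape of the carrier; the one meant has the colours described above.

How it is judged:
On the way, in this order (a step that is already met when the one before it is completed fails the run):
1. while still held, the carrier stands with both wheels on the upper part of the rail (contact force between each of wheel_low, wheel_high and stand above 0.5 N and contact force between the fingers and carrier above 0.5 N and y of tread in the frame of stand between 0.15 and 0.3 m and x of tread in the frame of stand between -0.008 and 0.008 m), for 0.3 s.
2. let go, it hangs on the rail by itself (contact force between the fingers and carrier below 0.1 N and contact force between each of wheel_low, wheel_high and stand above 0.1 N and y of tread in the frame of stand between 0.09 and 0.3 m), for 0.15 s.
3. it has rolled down to the catch by itself and rests against it (contact force between the fingers and carrier below 0.1 N and contact force between each of wheel_low, wheel_high and stand above 0.1 N and y of tread in the frame of stand between 0.004 and 0.025 m and linear speed of carrier below 0.02 m/s), for 0.2 s.
At the end, for the whole second after the job is handed in: The carrier hangs at rest on the rail on both wheels, tread within 5 mm of home, the catch down (below 0.05 rad) behind its bumper, and nothing holds or touches it (distance between tread and home below 0.005 m and value of joint catch below 0.05 rad and contact force between each of wheel_low, wheel_high and stand above 0.1 N and contact force between the fingers and carrier below 0.1 N and linear speed of carrier below 0.02 m/s).
It fails at once if the carrier was dropped or pressed on the rail, the stop or the stand with more than 25 N (contact force between carrier and stand above 25 N).
It fails at once if the carrier was pushed along by hand where it should roll by itself (contact force between the fingers and carrier above 0.3 N and x of tread in the frame of stand between -0.01 and 0.01 m and y of tread in the frame of stand between 0.03 and 0.09 m and z of tread in the frame of stand between 0.18 and 0.24 m).
It fails at once if a bystander was moved more than 25 mm (distance of any of jar, plain_tin from where it was at the start of the episode above 0.025 m).
It also fails if it takes over 72 s, if anything falls off the work surface, if the arm or the gripper's body presses on something with over 40 N, if the wrist force passes 120 N, or if a joint passes its speed limit or range.

ROBOT

A 6-joint arm with a two-finger parallel gripper is mounted at the origin on the work surface. World frame = base frame: x ahead of the robot, y to its left, z up, the work surface at z = 0. Lengths are in m, angles in rad, forces in N, time in s.
With the tool pointing down it reaches from about 0.25 to 0.775 m from the base axis. Payload 4 kg.
Tool frame: the origin (TCP) lies midway between the tips of the shut fingers; the grasp point (between the pads) lies 19 mm behind it (robot.tcp_to_grasp is the distance from the TCP to the grasp point, in m); z points along the fingers, x is the direction in which the jaws open and shut, and the axes are right-handed (so a half turn about z gives the same grasp; the last joint's range is limited). The gripper opens to 94 mm and grips with 3 to 60 N. Pads are 16 mm wide; open, the fingers measure 119 mm over their backs; the gripper's body (75 mm by 177 mm) begins 78 mm behind the grasp point.
Start: joints at [1.031, 0.087, 1.371, -0, 1.684, -0.103], TCP at [0.233, 0.498, 0.206] pointing down, gripper open.
Joint ranges: [-3.1, 3.1], [-0.76, 2.03], [0.27, 2.55], [-1.08, 4.22], [0.17, 2.65], [-2.57, 2.57]. Speed limits (rad/s): [2.79, 2.79, 3.14, 3.14, 3.14, 3.14].

INTERFACE

Orientations are given as [roll, pitch, yaw] about the fixed x, y, z axes, in that order (R = Rz(yaw) Ry(pitch) Rx(roll)).
In Python, from bench import get_obs, vision, robot gives the robot as it stands.
- The arm moves only by the tool servo_tool, never from a script. Its argument "targets" is text: rows parted by semicolons, each of 7 numbers parted by spaces: the opening, from 0 (shut) to 1 (fully open), then the shift along the tool's x, y, z as a fraction of full scale, then the turn, a rotation vector about the tool's x, y, z as a fraction of full scale. A call has 1 to 12 rows; each row is the pose to reach, as a shift and turn from the pose commanded when the call began, along the tool's axes at that moment, turning the shorter way round; what a row does not reach only later rows make up. Full scale, the value 1, is 0.25 m for a shift and pi rad for a turn. A row lasts 1/12 s, in which the tool goes at most 41.7 mm and 7.16 degrees, less where a joint would pass 70% of its speed; a pose out of reach is approached as far as the arm can. A call with a number of a shift or a turn outside -1 to 1 is refused whole. A call with a gripper value outside its range is refused whole. The fingers move at their own pace and stop on an object; the grip force is fixed at half the most. Time passes only in rows, so rows that repeat a pose let the fingers close. It gives the time, the measured TCP pose, the force and the opening at its end, in the units of the state.
- get_obs(): the state, without advancing time (a new reading comes with each control period).
- vision.snapshot(name): name is "side" or "top" or "wrist"; returns a dict with "image" (400x640x3 uint8, red, green, blue), "mtx" (3x3 intrinsics, pixels), "k1" (the pictures are not rectified: a ray, as slopes to the right and down, at radius r is drawn at 1 + k1 r^2 times it, then the intrinsics apply), "world_from_camera" (4x4, takes a point from camera to world coordinates); the wrist camera has in their place "T_tool_cam" (4x4, takes a point from camera to tool coordinates, whose origin is the TCP and whose axes are the tool frame's). Camera axes: x right, y down, z forward; pixel columns grow to the right and rows downward; lengths in m; the calibration is good to about 2 mm. A picture is of the moment at which its call begins: read the wrist's pose just before it. There is no depth.
- robot.close_job(): hands the job in, once; it reports no verdict.
The state is a dict: "time": time; "joint_positions": joint angles; "qvel": joint speeds; "joint_torque": joint torques, N m; "tool_pos": TCP position; "ee_rot": TCP orientation; "wrist_force": force on the tool from outside, world axes, zero at the start; "wrist_torque": the same for the moment, N m; "width": finger opening in m.
Only numpy, scipy, OpenCV 4.12 (cv2) and the standard library are available. Lean on these libraries where they do the work, as an engineer would, in place of code of your own. Each camera call takes 0.05 s, during which the arm holds its last target.

## Working session

There is one attempt and no reset: what is moved stays moved. The work goes in short steps, Python scripts to look and compute and a tool call to move; the robot and the scene stay as the last step left them, time stands still between calls to the robot, and variables do not carry over. Pictures are saved under pics/ and viewed, and the job is handed in when it is done.

Besides the shell and the picture viewer there is one more tool, called after "Request:" by a JSON object that holds its "method" and its "body". servo_tool: Moves the arm, as the interface text tells. Its arguments: {"type":"object","properties":{"targets":{"type":"string"}},"required":["targets"]}

```bash
ls; mkdir -p pics
cat > h.py <<'E'
import numpy as np, cv2
from bench import get_obs, vision, robot
from scipy.spatial.transform import Rotation as R
def snap(n,f):
    o=get_obs(); s=vision.snapshot(n); cv2.imwrite('pics/'+f,s['image'][:,:,::-1])
    if n=='wrist':
        T=np.eye(4);T[:3,:3]=R.from_euler('xyz',o['ee_rot']).as_matrix();T[:3,3]=o['tool_pos']
        s['world_from_camera']=T@s['T_tool_cam']
    np.savez('pics/'+f+'.npz',mtx=s['mtx'],k1=s['k1'],T=s['world_from_camera'])
    return s
def load(f):
    d=np.load('pics/'+f+'.npz'); return d['mtx'],float(d['k1']),d['T']
def ray(f,u,v):
    K,k1,T=load(f)
    p=cv2.undistortPoints(np.array([[[u,v]]],float),K,np.array([k1,0,0,0,0.]))[0,0]
    d=T[:3,:3]@np.array([p[0],p[1],1]); return T[:3,3],d/np.linalg.norm(d)
def proj(f,P):
    K,k1,T=load(f); Ti=np.linalg.inv(T)
    return cv2.projectPoints(np.array(P,float).reshape(-1,1,3),cv2.Rodrigues(Ti[:3,:3])[0],Ti[:3,3],K,np.array([k1,0,0,0,0.]))[0][:,0]
def atz(f,u,v,z):
    o,d=ray(f,u,v); return o+d*(z-o[2])/d[2]
def tri(*obs):
    A=np.zeros((3,3));b=np.zeros(3);rs=[ray(*o) for o in obs]
    for o,d in rs:
        M=np.eye(3)-np.outer(d,d);A+=M;b+=M@o
    p=np.linalg.solve(A,b)
    return p,[np.linalg.norm((np.eye(3)-np.outer(d,d))@(p-o)) for o,d in rs]
def crop(f,x0,y0,x1,y1,k,out):
    im=cv2.imread('pics/'+f)[y0:y1,x0:x1]; cv2.imwrite('pics/'+out,cv2.resize(im,None,fx=k,fy=k,interpolation=cv2.INTER_CUBIC))
E
python3 - <<'E'
from h import *
for n in ['side','top','wrist']:
    s=snap(n,n+'0.png'); print(n,s['mtx'],s['k1'],s['world_from_camera'].round(3))
o=get_obs(); print(o['tool_pos'],o['ee_rot'],o['wrist_force'],o['width'],robot.tcp_to_grasp)
E
```

```text
pics
side [[387.95243404   0.         319.95215873]
 [  0.         387.95243404 204.82495602]
 [  0.           0.           1.        ]] -0.059760374237476564 [[ 0.996 -0.07   0.06   0.426]
 [-0.091 -0.666  0.741 -0.544]
 [-0.011 -0.743 -0.669  0.668]
 [ 0.     0.     0.     1.   ]]
top [[477.41311104   0.         314.58292833]
 [  0.         477.41311104 204.57309661]
 [  0.           0.           1.        ]] -0.10900756724770357 [[-0.000e+00 -9.990e-01  5.200e-02  4.170e-01]
 [-1.000e+00 -1.000e-03 -2.600e-02  3.600e-02]
 [ 2.600e-02 -5.200e-02 -9.980e-01  1.285e+00]
 [ 0.000e+00  0.000e+00  0.000e+00  1.000e+00]]
wrist [[293.53363611   0.         320.2616772 ]
 [  0.         293.53363611 196.45003336]
 [  0.           0.           1.        ]] -0.010467795357015974 [[ 0.423  0.877  0.228  0.166]
 [ 0.906 -0.409 -0.109  0.53 ]
 [-0.003  0.253 -0.967  0.385]
 [ 0.     0.     0.     1.   ]]
[0.23246823 0.49798719 0.20458031] [-3.14142991e+00  1.69381367e-03  1.13396826e+00] [ 1.00742673 -0.20631661 -0.55793088] 0.09426676954435818 0.0188
```

View pics/side0.png

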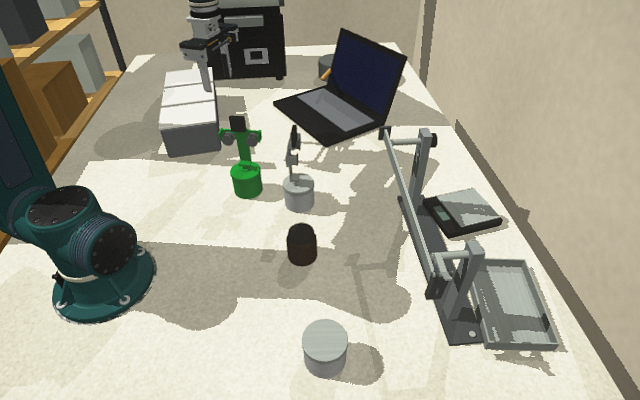

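View pics/top0.png

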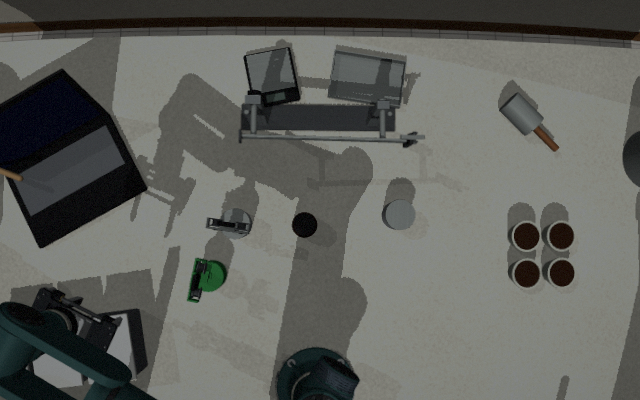

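View pics/wrist0.png

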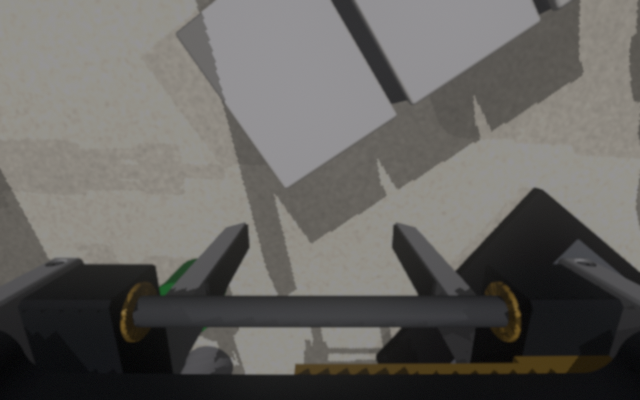

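The grey carrier is at side (297,180) and top (230,222), with the green one beside it as a decoy. The rail's stop end is at top (410,138) and its upper end at (240,137). I'll enlarge these areas.

Run:
```python
from h import *
crop('top0.png',180,190,280,260,8,'c1.png')
crop('top0.png',225,90,435,155,3.8,'c2.png')
crop('side0.png',270,115,330,215,6,'c3.png')
crop('side0.png',370,115,500,350,2.5,'c4.png')
```

```text
(no output)
```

View pics/c1.png

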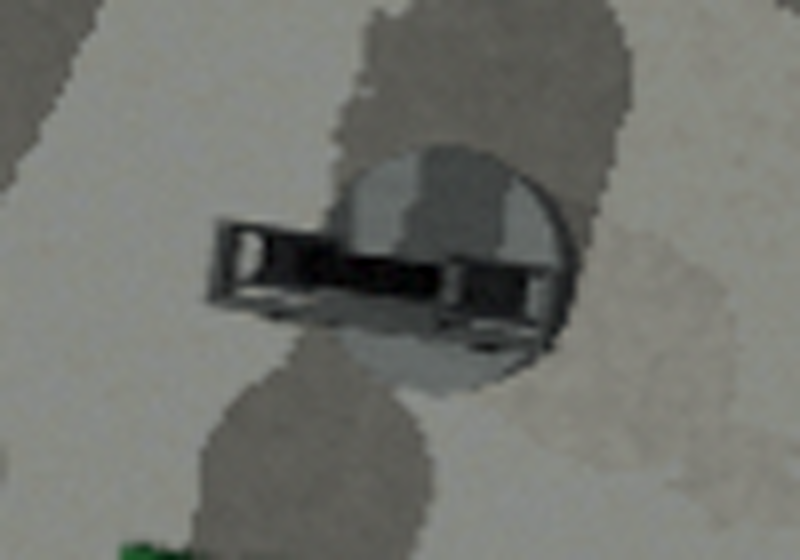

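View pics/c2.png

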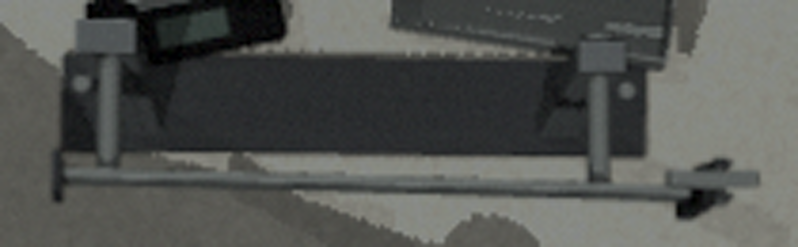

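View pics/c3.png

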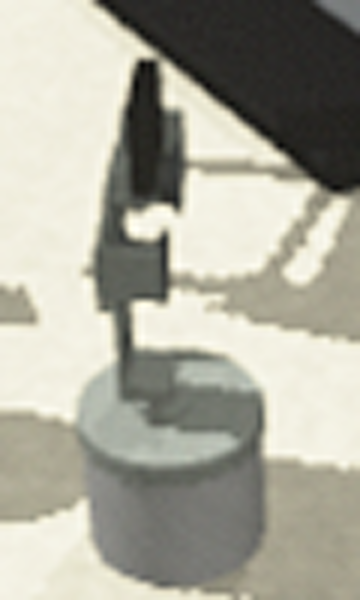

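View pics/c4.png

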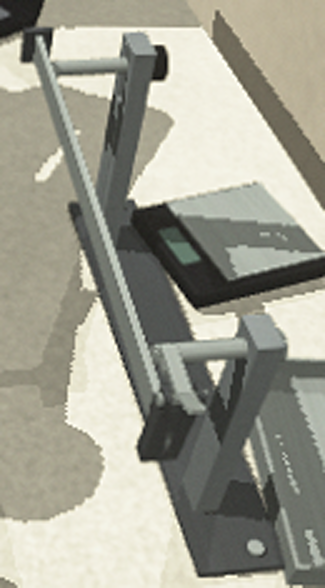

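Run:
```python
from h import *
from scipy.optimize import least_squares
def c1(u,v): return 180+u/8-.44,190+v/8-.44
t=atz('top0.png',*c1(388,273),.222)
a=atz('top0.png',*c1(225,260),.18);b=atz('top0.png',*c1(548,305),.18)
print('tab top',t,'bump',a,b,(a+b)/2,'len',np.linalg.norm(a-b),'yaw',-np.arctan2((a-b)[0],(a-b)[1]))
# tab top in side: c3 (147,62)
s=(270+147/6,115+62/6); print('tri tab',tri(('top0.png',*c1(388,273)),('side0.png',*s)))
c2=lambda u,v:(225+u/3.8-.37,90+v/3.8-.37)
c4=lambda u,v:(370+u/2.5-.3,115+v/2.5-.3)
pt=tri(('top0.png',*c2(602,56)),('side0.png',*c4(257,333)));print('lowpost',pt)
print('uppost',tri(('top0.png',*c2(106,36)),('side0.png',*c4(138,42))))
def S(p,P):
    x,y,yw=p[:3]; P=np.asarray(P,float); return np.array([x,y,0])+R.from_euler('z',yw).apply(P)
def rail(p,y): return S(p,[0,y,.2+np.tan(p[3])*(y+.0015)])
obs=[('top0.png',c2(70,174)),('top0.png',c2(640,189)),('side0.png',c4(80,155)),('side0.png',c4(130,295))]
pts=[('top0.png',c2(602,56),(.082,0,.232)),('side0.png',c4(257,333),(.082,0,.232)),('top0.png',c2(106,36),(.082,.3,None)),('side0.png',c4(138,42),(.082,.3,None))]
def f(p):
    r=[]
    for i,(n,uv) in enumerate(obs):
        A,B=proj(n,[rail(p,0.),rail(p,.3)]);d=(B-A)/np.linalg.norm(B-A);w=np.array(uv)-A;r.append(d[0]*w[1]-d[1]*w[0])
    for n,uv,q in pts:
        z=q[2] if q[2] else p[4]
        r+=list(proj(n,[S(p,[q[0],q[1],z])])[0]-uv)
    A=proj('side0.png',[rail(p,.33)])[0]; 
    return np.array(r)
o=least_squares(f,[.6,-.1,0,.09,.25]);print(o.x,f(o.x).round(1))
p=o.x
im=cv2.imread('pics/side0.png');im2=cv2.imread('pics/top0.png')
P=[rail(p,y) for y in(-.066,0,.15,.22,.3,.33)]+[S(p,[0,-.05,.213])]+[S(p,[.082,0,.232]),S(p,[.082,.3,p[4]])]
for n,i in(('side0.png',im),('top0.png',im2)):
    for uv in proj(n,P): cv2.circle(i,tuple((uv*16).round().astype(int)),16,(0,0,255),-1,shift=4)
cv2.imwrite('pics/o1.png',cv2.resize(im[115:350,370:500],None,fx=2.5,fy=2.5));cv2.imwrite('pics/o2.png',cv2.resize(im2[90:155,225:435],None,fx=3.8,fy=3.8))
print([rail(p,y).round(4) for y in(0,.15,.22,.3)])
```

```text
tab top [0.42973355 0.20112994 0.222     ] bump [0.43390252 0.25497879 0.18      ] [0.42107953 0.16128733 0.18      ] [0.42749103 0.20813306 0.18      ] len 0.09456488894497933 yaw -0.13601896278082534
tri tab (array([0.43142554, 0.19921615, 0.23432946]), [np.float64(0.0018403454370644454), np.float64(0.00184034543706446)])
lowpost (array([ 0.70690706, -0.15144112,  0.19606541]), [np.float64(0.0015418450327215113), np.float64(0.0015418450327216178)])
uppost (array([0.70887214, 0.14819353, 0.23200912]), [np.float64(8.808546664826793e-05), np.float64(8.808546664823438e-05)])
[ 0.61859475 -0.15906335 -0.0142867   0.18796045  0.23895757] [ -1.5   3.    0.3   4.8   6.3  -0.7   5.2 -11.    3.5   0.9  -0.2  -0.6]
[array([ 0.6186, -0.1591,  0.2003]), array([ 0.6207, -0.0091,  0.2288]), array([0.6217, 0.0609, 0.2421]), array([0.6229, 0.1409, 0.2573])]
```

```bash
cat > fit.py <<'E'
from h import *
from scipy.optimize import least_squares
c2=lambda u,v:(225+u/3.8-.37,90+v/3.8-.37)
c4=lambda u,v:(370+u/2.5-.3,115+v/2.5-.3)
def S(p,P):
    x,y,yw=p[:3]; P=np.asarray(P,float); return np.array([x,y,0])+R.from_euler('z',yw).apply(P)
def rail(p,y): return S(p,[0,y,.2+np.tan(p[3])*(y+.0015)])
obs=[('top0.png',c2(70,174)),('top0.png',c2(640,189)),('side0.png',c4(80,155)),('side0.png',c4(130,295))]
pts=[('top0.png',c2(602,56),(.082,0,5)),('side0.png',c4(257,333),(.082,0,5)),('top0.png',c2(106,36),(.082,.3,4)),('side0.png',c4(138,42),(.082,.3,4))]
def f(p):
    r=[]
    for i,(n,uv) in enumerate(obs):
        A,B=proj(n,[rail(p,0.),rail(p,.3)]);d=(B-A)/np.linalg.norm(B-A);w=np.array(uv)-A;r.append(d[0]*w[1]-d[1]*w[0])
    for n,uv,q in pts:
        r+=list(proj(n,[S(p,[q[0],q[1],p[q[2]]])])[0]-uv)
    return np.array(r)
if __name__=='__main__':
    o=least_squares(f,[.6,-.1,0,.09,.25,.2]);print(o.x,f(o.x).round(1))
    p=o.x
    im=cv2.imread('pics/side0.png');im2=cv2.imread('pics/top0.png')
    P=[rail(p,y) for y in(-.066,0,.15,.22,.3,.33)]+[S(p,[0,-.05,.213])]+[S(p,[.082,0,p[5]]),S(p,[.082,.3,p[4]])]
    a=cv2.resize(im[115:350,370:500],None,fx=2.5,fy=2.5);b=cv2.resize(im2[90:155,225:435],None,fx=3.8,fy=3.8)
    for uv in proj('side0.png',P): cv2.circle(a,tuple(((uv-[370,115]+.5)*2.5-.5).round().astype(int)),2,(0,0,255),-1)
    for uv in proj('top0.png',P): cv2.circle(b,tuple(((uv-[225,90]+.5)*3.8-.5).round().astype(int)),2,(0,0,255),-1)
    cv2.imwrite('pics/o1.png',a);cv2.imwrite('pics/o2.png',b)
    print([rail(p,y).round(4) for y in(0,.15,.22,.3)])
E
python3 fit.py
```

```text
[ 0.62624684 -0.15076522 -0.00165429  0.10936168  0.23155142  0.19430959] [-0.6 -0.4  0.1  1.6 -0.6  0.3  1.4  0.4 -0.4  0.1 -0.3 -0. ]
[array([ 0.6262, -0.1508,  0.2002]), array([ 0.6265, -0.0008,  0.2166]), array([0.6266, 0.0692, 0.2243]), array([0.6267, 0.1492, 0.2331])]
```

```bash
python3 -c "
import cv2,numpy as np
a=cv2.imread('pics/o1.png');b=cv2.imread('pics/o2.png');a=a[:,:];h=np.zeros((600,800,3),np.uint8)
cv2.imwrite('pics/o1.png',a)"
```

```text
(no output)
```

View pics/o1.png

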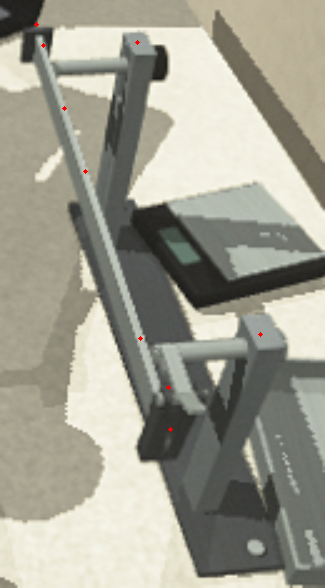

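View pics/o2.png

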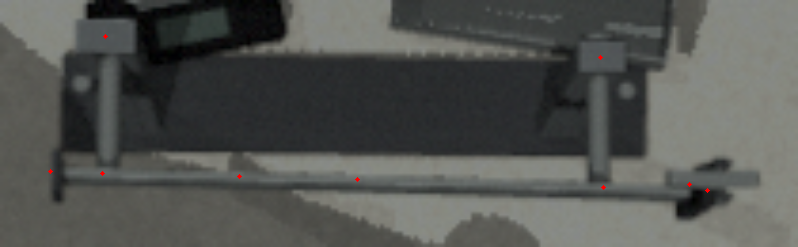

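```bash
cat > mv.py <<'E'
from h import *
import sys
def mv(pos,yaw,tilt=0):
    o=get_obs();M=R.from_euler('xyz',o['ee_rot']);T=R.from_euler('xyz',[np.pi+tilt,0,yaw])
    s=M.inv().apply(np.array(pos)-o['tool_pos']); r=(M.inv()*T).as_rotvec()
    print('shift frac',(s/.25).round(4),'turn',(r/np.pi).round(4),'mm',(s*1000).round(1))
if __name__=='__main__':
    mv([float(a) for a in sys.argv[1:4]],float(sys.argv[4]))
E
python3 mv.py .43 .195 .34 -.137; python3 mv.py .36 .33 .34 -.137
```

```text
shift frac [-0.7648  1.2286 -0.5406] turn [3.000e-04 5.000e-04 4.046e-01] mm [-191.2  307.1 -135.1]
shift frac [-0.394   0.7464 -0.5411] turn [3.000e-04 5.000e-04 4.046e-01] mm [ -98.5  186.6 -135.3]
```

Request:
{"method": "servo_tool", "body": {"targets": "1 0 0 -0.3 0 0 0;1 -0.1 0.1 -0.54 0 0 0.05;1 -0.394 0.746 -0.54 0 0 0.4046;1 -0.394 0.746 -0.54 0 0 0.4046;1 -0.394 0.746 -0.54 0 0 0.4046;1 -0.394 0.746 -0.54 0 0 0.4046;1 -0.394 0.746 -0.54 0 0 0.4046;1 -0.394 0.746 -0.54 0 0 0.4046;1 -0.6 1 -0.54 0 0 0.4046;1 -0.6 1 -0.54 0 0 0.4046;1 -0.6 1 -0.54 0 0 0.4046;1 -0.6 1 -0.54 0 0 0.4046"}}

```text
time: 1.15
tool_pos: [0.3966, 0.2549, 0.3402]
ee_rot: [3.141, 0.0, -0.144]
wrist_force: [-0.4, -0.7, 0.1]
width: 0.0942
```

```bash
python3 mv.py .43 .15 .35 -.137
```

```text
shift frac [ 0.1927  0.3962 -0.0393] turn [ 0.0001  0.0002 -0.0023] mm [48.2 99.1 -9.8]
```

Request:
{"method": "servo_tool", "body": {"targets": "1 0.1 0.2 0 0 0 0;1 0.19 0.4 0 0 0 -0.0023;1 0.19 0.48 0 0 0 -0.0023;1 0.19 0.48 0 0 0 -0.0023;1 0.19 0.48 0 0 0 -0.0023"}}

```text
time: 1.57
tool_pos: [0.4265, 0.1304, 0.3404]
ee_rot: [-3.141, 0.0, -0.131]
wrist_force: [0.3, 1.0, 0.9]
width: 0.0939
```

Run:
```python
from h import *
snap('wrist','w1.png'); o=get_obs();print(o['tool_pos'],o['ee_rot'])
print(proj('w1.png',[[.43,.201,.222]]))
```

```text
[0.42627175 0.13168638 0.34040274] [-3.14059091e+00  4.11377194e-04 -1.28989371e-01]
[[314.51026642 123.27756384]]
```

View pics/w1.png

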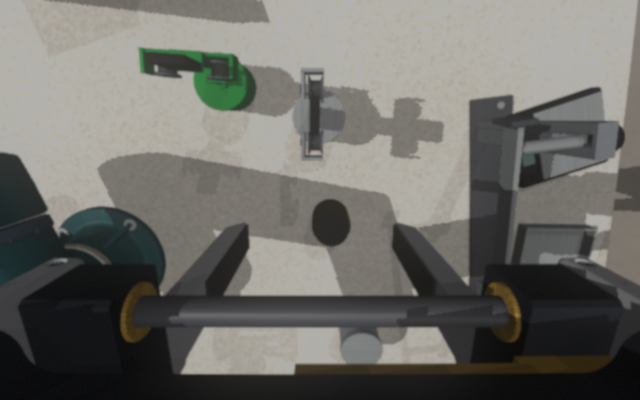

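The grey carrier is at wrist (312,113), its tab aligned almost exactly with the tool's y axis. I'll enlarge it.

Run:
```python
from h import *
crop('w1.png',280,55,350,170,5,'c5.png')
crop('w1.png',450,80,640,280,3,'c6.png')
```

```text
(no output)
```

View pics/c5.png

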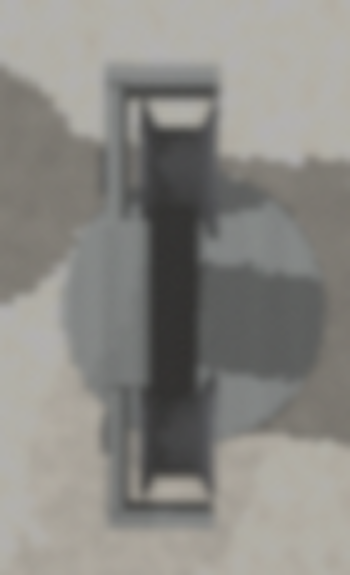

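View pics/c6.png

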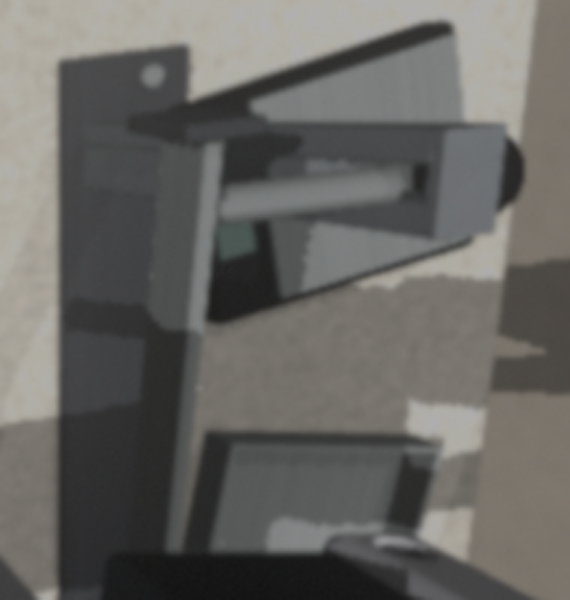

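```bash
python3 - <<'E'
from h import *
g=lambda u,v:(280+u/5-.4,55+v/5-.4)
print(atz('w1.png',*g(173,300),.222))
a=atz('w1.png',*g(161,75),.18);b=atz('w1.png',*g(160,519),.18);print(a,b,(a+b)/2,-np.arctan2((a-b)[0],(a-b)[1]),np.linalg.norm(a-b))
a=atz('w1.png',*g(174,207),.222);b=atz('w1.png',*g(172,393),.222);print(a,b,(a+b)/2)
print('cam',load('w1.png')[2][:3,3])
E
python3 mv.py .4285 .2035 .27 -.13
```

```text
[0.43081975 0.20923298 0.222     ]
[0.43380509 0.25677637 0.18      ] [0.42035164 0.16181422 0.18      ] [0.42707837 0.20929529 0.18      ] -0.14073519559765152 0.09591039577990797
[0.43336723 0.22638899 0.222     ] [0.42819414 0.19155478 0.222     ] [0.43078068 0.20897189 0.222     ]
cam [0.43661335 0.20388086 0.5205896 ]
shift frac [-0.028  -0.2857  0.2819] turn [-0.0003  0.0001  0.0003] mm [ -7.  -71.4  70.5]
```

```bash
python3 mv.py .4303 .2085 .26 -.139;python3 mv.py .4303 .2085 .189 -.139
```

```text
shift frac [-0.0234 -0.3065  0.3219] turn [-0.0003  0.0001  0.0032] mm [ -5.9 -76.6  80.5]
shift frac [-0.0233 -0.3062  0.6059] turn [-0.0003  0.0001  0.0032] mm [ -5.8 -76.5 151.5]
```

Request:
{"method": "servo_tool", "body": {"targets": "0.6 -0.0234 -0.15 0.1 0 0 0.0032;0.6 -0.0234 -0.28 0.2 0 0 0.0032;0.6 -0.0234 -0.3065 0.28 0 0 0.0032;0.6 -0.0234 -0.3065 0.32 0 0 0.0032;0.6 -0.0234 -0.3065 0.32 0 0 0.0032;0.6 -0.0234 -0.3065 0.32 0 0 0.0032"}}

```text
time: 2.12
tool_pos: [0.43, 0.2087, 0.2607]
ee_rot: [3.141, 0.0, -0.138]
wrist_force: [0.3, 0.7, 0.1]
width: 0.0584
```

```bash
python3 - <<'E'
from h import *
snap('wrist','w2.png');crop('w2.png',200,150,440,400,3,'c7.png')
snap('side','s2.png');crop('s2.png',240,60,360,220,4,'c8.png')
E
python3 mv.py .4303 .2085 .189 -.139
```

```text
shift frac [-0.0039 -0.0003  0.2939] turn [-0.0005 -0.0009 -0.0002] mm [-1.  -0.1 73.5]
```

View pics/c7.png

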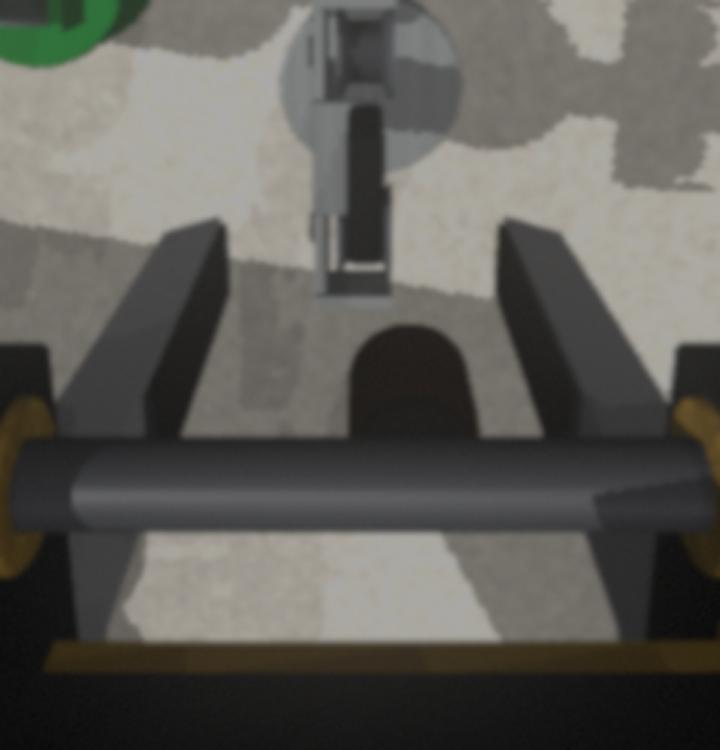

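View pics/c8.png

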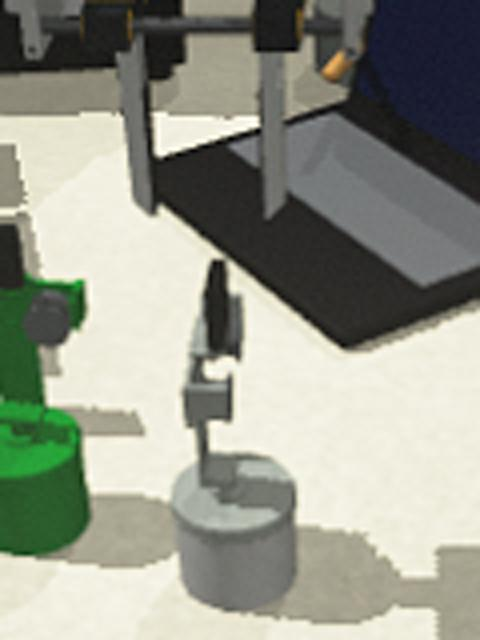

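The tab sits at x≈365 in the crop and the finger mid-line at 363, so it's centred between the fingers. I'll descend and close.

Request:
{"method": "servo_tool", "body": {"targets": "0.6 0 0 0.08 0 0 0;0.6 0 0 0.16 0 0 0;0.6 0 0 0.24 0 0 0;0.6 0 0 0.286 0 0 0;0.6 0 0 0.286 0 0 0;0.6 0 0 0.286 0 0 0"}}

```text
time: 2.72
tool_pos: [0.4309, 0.2078, 0.1899]
ee_rot: [-3.141, -0.001, -0.141]
wrist_force: [-0.1, -0.5, 0.3]
width: 0.0564
```

Run:
```python
from h import *
snap('wrist','w3.png');crop('w3.png',200,150,440,400,2,'c7.png')
snap('side','s3.png');crop('s3.png',240,60,360,220,4,'c8.png')
print(get_obs()['wrist_force'],get_obs()['tool_pos'])
a=cv2.imread('pics/c7.png');b=cv2.imread('pics/c8.png')[140:];b=b[:500,:300] if 0 else b
cv2.imwrite('pics/c9.png',np.hstack([a[:500],b[:500]][:2]) if b.shape[0]>=500 else a)
```

```text
[0.02409051 0.42968406 0.41801338] [0.43156508 0.20818903 0.1910334 ]
```

View pics/c8.png

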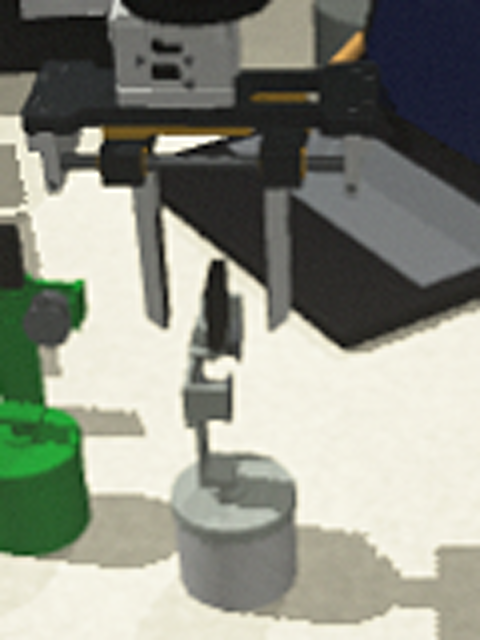

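The fingers straddle the tab at crop (215,300). Closing now.

Request:
{"method": "servo_tool", "body": {"targets": "0 0 0 0 0 0 0;0 0 0 0 0 0 0;0 0 0 0 0 0 0;0 0 0 0 0 0 0;0 0 0 0 0 0 0;0 0 0 0 0 0 0;0 0 0 0 0 0 0"}}

```text
time: 3.4
tool_pos: [0.4305, 0.2081, 0.1889]
ee_rot: [-3.142, 0.0, -0.14]
wrist_force: [-0.1, -0.4, 0.5]
width: 0.0134
```

Request:
{"method": "servo_tool", "body": {"targets": "0 0 0 0 0 0 0;0 0 0 0 0 0 0;0 0 0 0 0 0 0;0 0 0 0 0 0 0"}}

```text
time: 3.73
tool_pos: [0.4306, 0.2081, 0.1889]
ee_rot: [-3.142, -0.0, -0.14]
wrist_force: [1.2, 0.2, -0.0]
width: 0.0102
```

```bash
python3 mv.py .50 .10 .33 0; python3 mv.py .4305 .208 .33 -.14
```

```text
shift frac [ 0.3353  0.3894 -0.5643] turn [-0.     -0.     -0.0445] mm [  83.8   97.4 -141.1]
shift frac [-2.000e-04  4.000e-04 -5.643e-01] turn [-0.     -0.      0.0001] mm [-0.000e+00  1.000e-01 -1.411e+02]
```

Run:
```python
from fit import *
import fit
g=lambda u,v:(450+u/3-.33,80+v/3-.33)
def run(w):
    fit.obs=obs[:4]+([('w1.png',g(214,150)),('w1.png',g(203,330)),('w1.png',g(184,540))] if w else [])
    o=least_squares(f,[.6,-.1,0,.09,.25,.2]);p=o.x;print(p,f(p).round(1));print([rail(p,y).round(4) for y in(0,.15,.22,.3)]);return p
run(0);p=run(1)
print(proj('w1.png',[rail(p,.3),rail(p,.33)])*3-[1350,240])
```

```text
[ 0.62624684 -0.15076522 -0.00165429  0.10936168  0.23155142  0.19430959] [-0.6 -0.4  0.1  1.6 -0.6  0.3  1.4  0.4 -0.4  0.1 -0.3 -0. ]
[array([ 0.6262, -0.1508,  0.2002]), array([ 0.6265, -0.0008,  0.2166]), array([0.6266, 0.0692, 0.2243]), array([0.6267, 0.1492, 0.2331])]
[ 0.62775253 -0.15073783  0.00319261  0.10704769  0.23127581  0.19292026] [-0.5 -1.1 -0.1  0.8 -2.   1.1  2.7 -0.9 -0.2  1.9  0.7 -0.5  0.1 -0.3
 -0. ]
[array([ 0.6278, -0.1507,  0.2002]), array([ 0.6273, -0.0007,  0.2163]), array([0.6271, 0.0693, 0.2238]), array([0.6268, 0.1493, 0.2324])]
[[211.97682063 211.96819828]
 [222.0699625  117.86210297]]
```

Request:
{"method": "servo_tool", "body": {"targets": "0 0 0 -0.01 0 0 0;0 0 0 -0.03 0 0 0;0 0 0 -0.08 0 0 0;0 0 0 -0.16 0 0 0;0 0 0 -0.24 0 0 0;0 0 0 -0.34 0 0 0;0 0 0 -0.42 0 0 0;0 0 0 -0.46 0 0 0;0 0 0 -0.48 0 0 0;0 0 0 -0.48 0 0 0;0 0 0 -0.48 0 0 0"}}

```text
time: 4.65
tool_pos: [0.4302, 0.208, 0.308]
ee_rot: [3.141, 0.002, -0.14]
wrist_force: [-0.6, 0.4, -4.3]
width: 0.0094
```

Run:
```python
from mv import *
print(atz('top0.png',305,225,.078))
mv([.53,.12,.305],0,.0);mv([.54,.065,.290],0,.108)
```

```text
[0.42835809 0.02915756 0.078     ]
shift frac [0.4443 0.2928 0.0114] turn [ 0.0002  0.0005 -0.0445] mm [111.1  73.2   2.8]
shift frac [0.5147 0.505  0.0714] turn [ 0.0345 -0.0019 -0.0445] mm [128.7 126.2  17.9]
```

Request:
{"method": "servo_tool", "body": {"targets": "0 0.05 0.05 0 0 0 -0.005;0 0.12 0.12 0 0.005 0 -0.012;0 0.2 0.2 0 0.01 0 -0.02;0 0.28 0.28 0 0.015 0 -0.03;0 0.36 0.36 0.02 0.02 0 -0.038;0 0.43 0.43 0.04 0.025 0 -0.0445;0 0.48 0.48 0.06 0.03 -0.001 -0.0445;0 0.505 0.5 0.07 0.0345 -0.0019 -0.0445;0 0.5147 0.505 0.0714 0.0345 -0.0019 -0.0445;0 0.5147 0.505 0.0714 0.0345 -0.0019 -0.0445;0 0.5147 0.505 0.0714 0.0345 -0.0019 -0.0445"}}

```text
time: 5.57
tool_pos: [0.5398, 0.0661, 0.291]
ee_rot: [-3.033, -0.001, 0.001]
wrist_force: [1.1, 0.9, -4.0]
width: 0.0095
```

Run:
```python
from mv import *
snap('wrist','w4.png');snap('side','s4.png');crop('s4.png',330,60,500,260,3,'c10.png')
o=get_obs();print(o['tool_pos'],o['ee_rot'],o['wrist_force'],o['width'])
```

```text
[0.53987384 0.06636539 0.29176917] [-3.03282673e+00 -2.38431588e-03  1.85585890e-03] [ 0.41240256 -0.22166724 -4.29886229] 0.009546401884945129
```

View pics/w4.png

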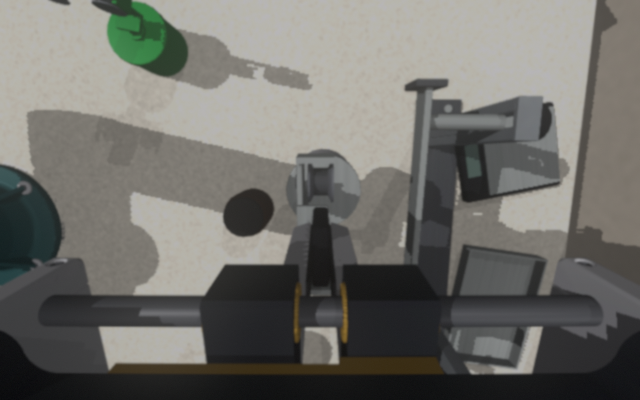

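View pics/c10.png

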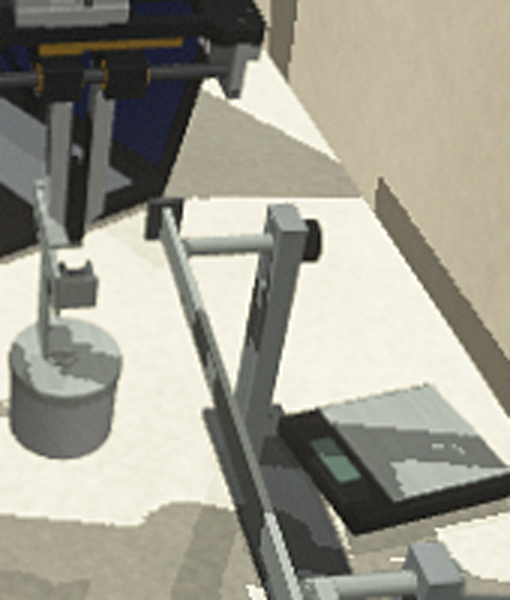

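Run:
```python
from h import *
crop('w4.png',275,70,475,280,3.5,'c11.png')
```

```text
(no output)
```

View pics/c11.png

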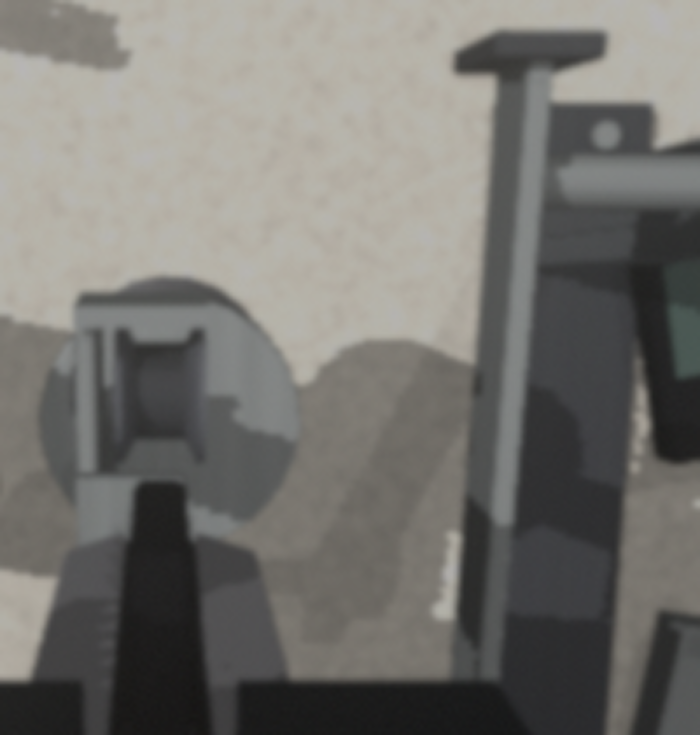

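Run:
```python
from h import *
g=lambda u,v:(275+u/3.5-.36,70+v/3.5-.36)
for u,v in [(539,75),(522,290),(503,500),(488,650)]:
    o,d=ray('w4.png',*g(u,v)); 
    # intersect with plane z=.2+.108*(y+.1507+.0015)
    s=.107; t=(.2+s*(o[1]+.1522)-o[2])/(d[2]-s*d[1]); print(o+t*d)
# wheel_high axis: tread + (0,.03,.01) carrier
th=.108; o=np.array([.5398,.0664,.2912]); tr=o-.039*np.array([0,-np.sin(th),np.cos(th)])
print('tread',tr)
W=tr+.03*np.array([0,np.cos(th),np.sin(th)])
print((proj('w4.png',[W+.025*np.array([0,-np.sin(th),np.cos(th)]),o+.035*np.array([0,-np.sin(th),np.cos(th)])])-[275,70]+.36)*3.5)
```

```text
[0.6264275  0.16918505 0.2343882 ]
[0.62682817 0.12061798 0.22919152]
[0.62673416 0.06810222 0.22357234]
[0.62633377 0.02696835 0.21917101]
tread [0.5398     0.07060382 0.25242723]
[[158.92514715 408.743196  ]
 [158.34021704 667.57428627]]
```

Run:
```python
from mv import *
mv([.54,.066,.280],0,.108);mv([.6266,.066,.280],0,.108)
```

```text
shift frac [0.0004 0.0066 0.0466] turn [-0.0002 -0.0007  0.0007] mm [ 0.1  1.6 11.7]
shift frac [0.3468 0.0073 0.0474] turn [-0.0002 -0.0007  0.0007] mm [86.7  1.8 11.8]
```

Request:
{"method": "servo_tool", "body": {"targets": "0 0 0.007 0.02 0 0 0;0 0 0.007 0.047 0 -0.0005 0;0 0.03 0.007 0.047 0 -0.0007 0.0006;0 0.07 0.007 0.047 0 -0.0007 0.0006;0 0.11 0.007 0.047 0 -0.0007 0.0006;0 0.15 0.007 0.047 0 -0.0007 0.0006;0 0.18 0.007 0.047 0 -0.0007 0.0006;0 0.21 0.007 0.047 0 -0.0007 0.0006;0 0.24 0.007 0.047 0 -0.0007 0.0006;0 0.24 0.007 0.047 0 -0.0007 0.0006;0 0.24 0.007 0.047 0 -0.0007 0.0006"}}

```text
time: 6.58
tool_pos: [0.6006, 0.0646, 0.279]
ee_rot: [-3.033, 0.002, -0.002]
wrist_force: [0.0, -0.5, -4.2]
width: 0.0096
```

Run:
```python
from mv import *
snap('wrist','w5.png');snap('side','s5.png');crop('s5.png',340,90,480,250,3.7,'c12.png');crop('w5.png',275,70,475,280,3,'c13.png')
mv([.6266,.066,.280],0,.108)
```

```text
shift frac [ 0.1058 -0.0058 -0.0018] turn [-0.0002  0.0003 -0.0006] mm [26.4 -1.5 -0.5]
```

View pics/c12.png

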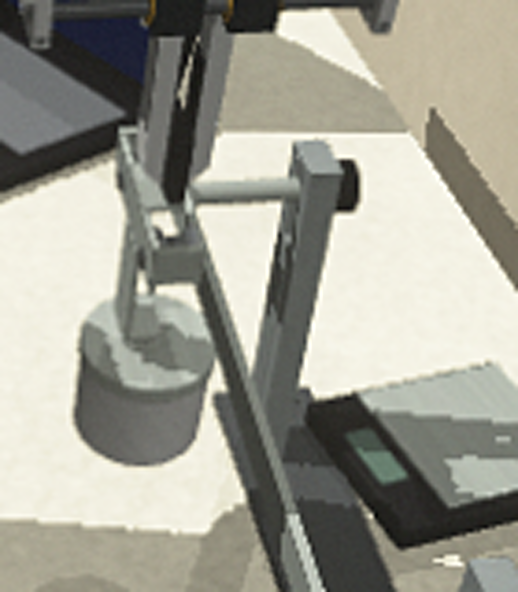

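View pics/c13.png

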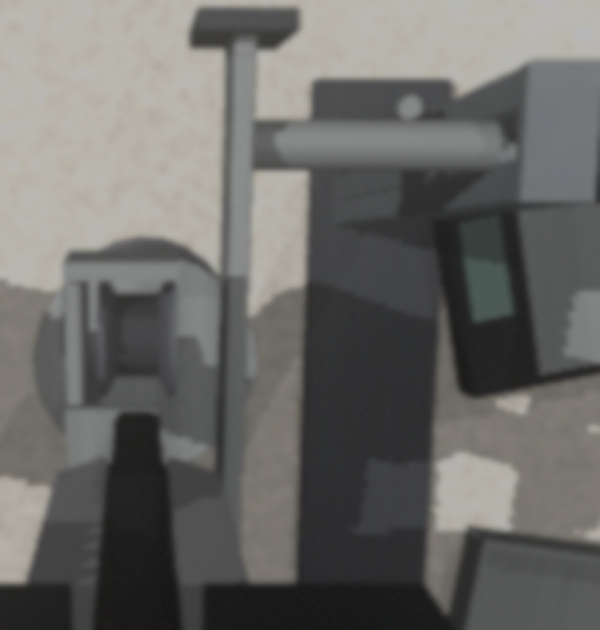

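The bumper is just left of the bar with the flanges above it and no contact force. I'll carry on to the bar's centre line.

Request:
{"method": "servo_tool", "body": {"targets": "0 0.02 -0.001 0 0 0 0;0 0.04 -0.003 0 0 0 0;0 0.06 -0.005 0 0 0 -0.0006;0 0.08 -0.005 0 0 0 -0.0006;0 0.095 -0.005 0 0 0 -0.0006;0 0.105 -0.005 0 0 0 -0.0006;0 0.105 -0.005 0 0 0 -0.0006;0 0.105 -0.005 0 0 0 -0.0006"}}

```text
time: 7.35
tool_pos: [0.6267, 0.0658, 0.2792]
ee_rot: [-3.033, 0.001, 0.0]
wrist_force: [-0.4, -0.3, -4.6]
width: 0.0097
```

Run:
```python
from mv import *
snap('wrist','w6.png');snap('side','s6.png');crop('s6.png',350,110,450,230,5,'c14.png');crop('w6.png',275,70,425,280,3.5,'c15.png')
mv([.6266,.066,.280],0,.108);print(get_obs()['wrist_torque'])
```

```text
shift frac [ 0.0004 -0.0009 -0.0021] turn [-0.0002  0.0003  0.    ] mm [ 0.1 -0.2 -0.5]
[-0.28630513  0.04837911 -0.00274533]
```

View pics/c14.png

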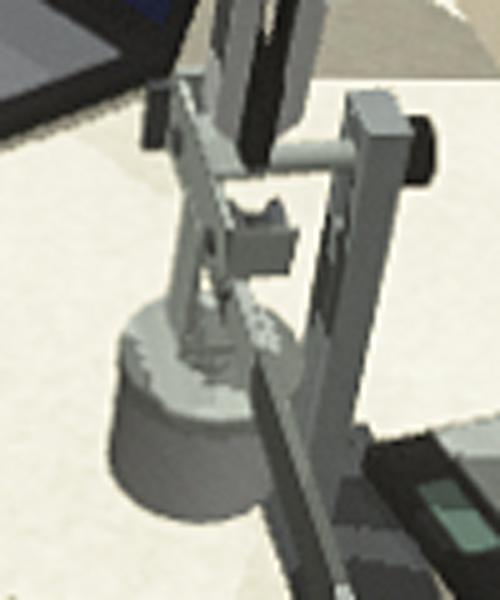

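View pics/c15.png

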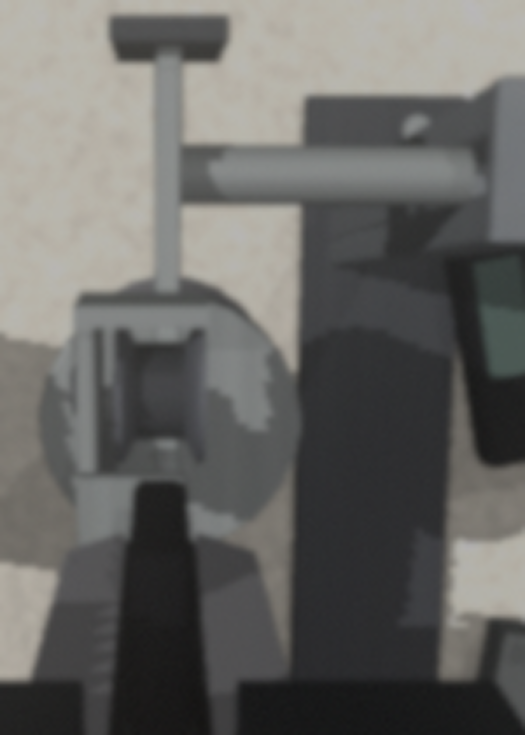

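Run:
```python
from h import *
crop('w6.png',290,145,350,220,10,'c16.png')
g=lambda u,v:(275+u/3.5-.36,70+v/3.5-.36)
for u,v in [(168,60),(167,200),(168,285)]:
    o,d=ray('w6.png',*g(u,v)); s=.107; t=(.2+s*(o[1]+.1522)-o[2])/(d[2]-s*d[1]); print(o+t*d)
for u,v,z in [(160,390,.265),(160,490,.306)]: print(atz('w6.png',*g(u,v),z))
o=get_obs();print(o['tool_pos'])
```

```text
[0.62852344 0.16951021 0.23442299]
[0.6283507  0.14013698 0.23128006]
[0.62860713 0.12135474 0.22927036]
[0.62686195 0.10076817 0.265     ]
[0.62695311 0.08878236 0.306     ]
[0.62650312 0.06583984 0.27946347]
```

View pics/c16.png

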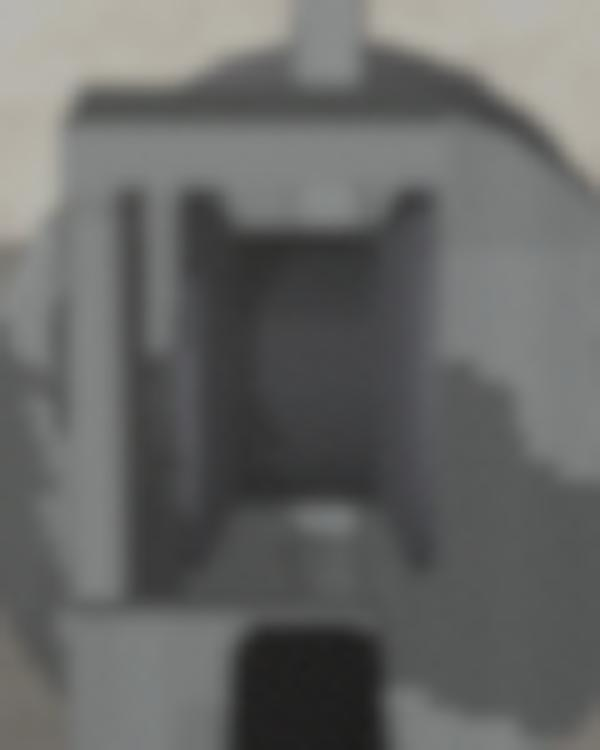

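Request:
{"method": "servo_tool", "body": {"targets": "0 0.003 -0.001 0.005 0 0 0;0 0.0066 -0.001 0.012 0 0 0;0 0.0066 -0.001 0.02 0 0 0;0 0.0066 -0.001 0.028 0 0 0;0 0.0066 -0.001 0.034 0 0 0;0 0.0066 -0.001 0.036 0 0 0;0 0.0066 -0.001 0.036 0 0 0"}}

```text
time: 8.03
tool_pos: [0.6281, 0.0671, 0.2702]
ee_rot: [-3.033, 0.001, 0.0]
wrist_force: [0.8, 0.1, -4.1]
width: 0.0098
```

Run:
```python
from mv import *
snap('wrist','w7.png');crop('w7.png',290,145,350,220,10,'c16.png')
snap('side','s7.png');crop('s7.png',350,110,450,230,5,'c14.png')
o=get_obs();print(o['tool_pos'],o['wrist_force'],o['wrist_torque'])
```

```text
[0.62826838 0.06703963 0.27056317] [-0.57130065  0.54571645 -4.58548078] [-0.29406511 -0.00609365  0.00525966]
```

View pics/c16.png

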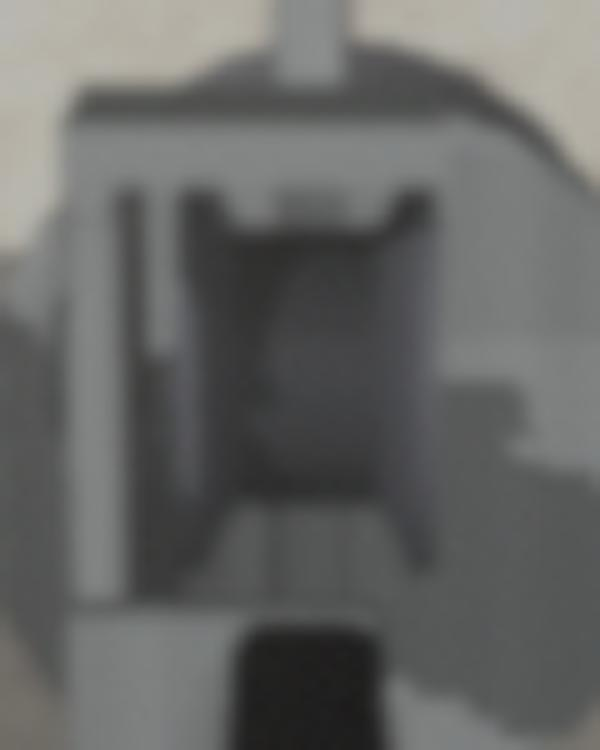

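View pics/c14.png

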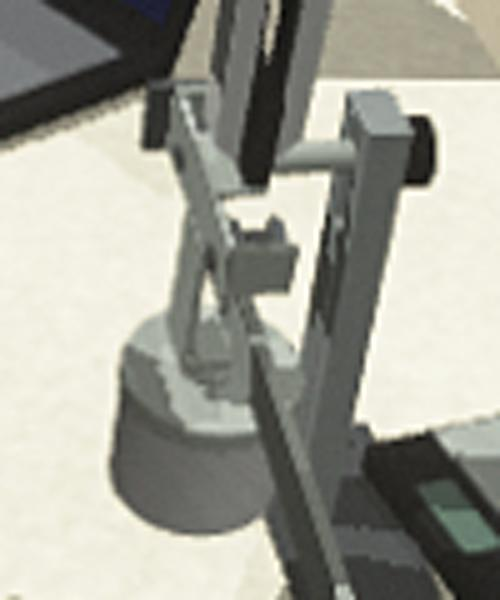

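The bar is now at crop x≈311 and the groove centre at 310, so they're centred. I'll lower slowly and feel for contact.

Request:
{"method": "servo_tool", "body": {"targets": "0 0 0 0.003 0 0 0;0 0 0 0.006 0 0 0;0 0 0 0.009 0 0 0;0 0 0 0.012 0 0 0;0 0 0 0.015 0 0 0;0 0 0 0.015 0 0 0"}}

```text
time: 8.63
tool_pos: [0.6282, 0.0675, 0.2666]
ee_rot: [-3.033, 0.001, 0.0]
wrist_force: [0.5, 0.1, -4.7]
width: 0.0096
```

Request:
{"method": "servo_tool", "body": {"targets": "0 0 0 0.002 0 0 0;0 0 0 0.004 0 0 0;0 0 0 0.006 0 0 0;0 0 0 0.006 0 0 0"}}

```text
time: 8.97
tool_pos: [0.6282, 0.0676, 0.2652]
ee_rot: [-3.033, 0.001, 0.0]
wrist_force: [1.1, 0.2, -4.1]
width: 0.0097
```

Request:
{"method": "servo_tool", "body": {"targets": "0 0 0 0.002 0 0 0;0 0 0 0.004 0 0 0;0 0 0 0.004 0 0 0"}}

```text
time: 9.22
tool_pos: [0.6282, 0.0677, 0.2642]
ee_rot: [-3.033, 0.001, 0.0]
wrist_force: [-0.1, 0.1, -4.2]
width: 0.0098
```

Request:
{"method": "servo_tool", "body": {"targets": "0 0 0 0.002 0 0 0;0 0 0 0.002 0 0 0;0 0 0 0.002 0 0 0"}}

```text
time: 9.47
tool_pos: [0.6282, 0.0678, 0.2638]
ee_rot: [-3.033, 0.001, 0.0]
wrist_force: [0.2, 0.4, -4.9]
width: 0.0097
```

Request:
{"method": "servo_tool", "body": {"targets": "0 0 0 0.002 0 0 0;0 0 0 0.002 0 0 0;0 0 0 0.002 0 0 0"}}

```text
time: 9.72
tool_pos: [0.6282, 0.0678, 0.2633]
ee_rot: [-3.033, 0.001, 0.0]
wrist_force: [0.1, -1.2, -3.9]
width: 0.0099
```

Request:
{"method": "servo_tool", "body": {"targets": "0 0 0 0.002 0 0 0;0 0 0 0.002 0 0 0;0 0 0 0.002 0 0 0"}}

```text
time: 9.97
tool_pos: [0.6282, 0.0679, 0.2628]
ee_rot: [-3.033, 0.001, 0.0]
wrist_force: [0.1, -0.4, -4.9]
width: 0.0099
```

Request:
{"method": "servo_tool", "body": {"targets": "0 0 0 0.002 0 0 0;0 0 0 0.002 0 0 0;0 0 0 0.002 0 0 0"}}

```text
time: 10.22
tool_pos: [0.6282, 0.0679, 0.2623]
ee_rot: [-3.033, 0.001, 0.0]
wrist_force: [0.7, -0.3, -4.4]
width: 0.0099
```

Request:
{"method": "servo_tool", "body": {"targets": "0 0 0 0.002 0 0 0;0 0 0 0.002 0 0 0;0 0 0 0.002 0 0 0"}}

```text
time: 10.47
tool_pos: [0.6282, 0.068, 0.2618]
ee_rot: [-3.033, 0.001, 0.0]
wrist_force: [-0.4, 0.8, -5.5]
width: 0.0096
```

Run:
```python
from mv import *
snap('wrist','w8.png');crop('w8.png',290,145,350,220,8,'c16.png')
snap('side','s8.png');crop('s8.png',350,110,450,230,5,'c14.png')
o=get_obs();print(o['tool_pos'],o['wrist_force'],o['wrist_torque'])
```

```text
[0.62825924 0.06797413 0.26184525] [ 0.28478187  0.02074157 -4.75244851] [-0.24260168  0.05587141 -0.01357588]
```

View pics/c16.png

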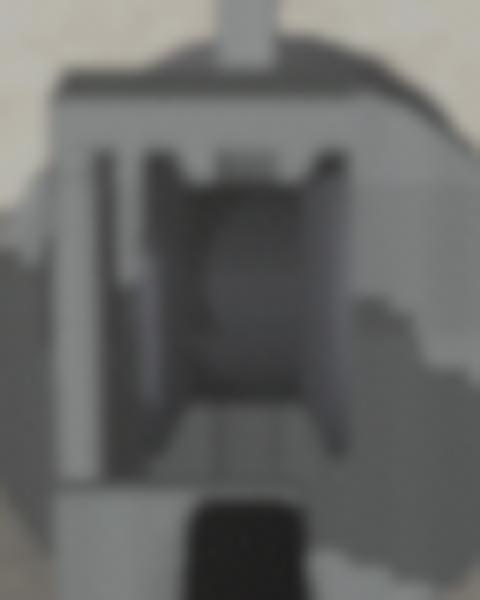

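View pics/c14.png

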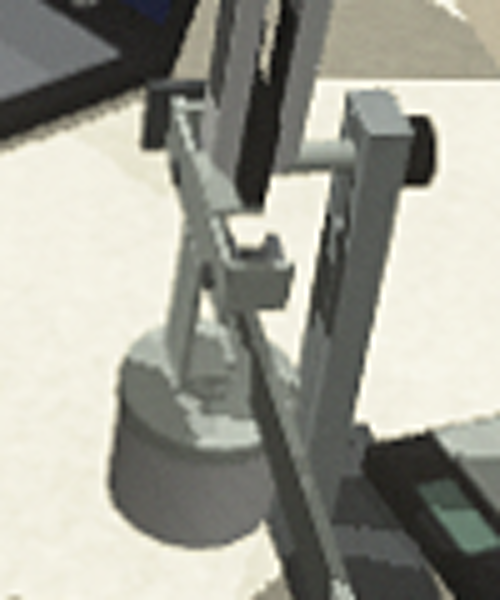

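Request:
{"method": "servo_tool", "body": {"targets": "0 0 0 0.002 0 0 0;0 0 0 0.002 0 0 0;0 0 0 0.002 0 0 0"}}

```text
time: 10.82
tool_pos: [0.6282, 0.0681, 0.2613]
ee_rot: [-3.033, 0.001, 0.0]
wrist_force: [-0.1, 0.1, -5.7]
width: 0.0098
```

Request:
{"method": "servo_tool", "body": {"targets": "0 0 0 0.002 0 0 0;0 0 0 0.002 0 0 0;0 0 0 0.002 0 0 0"}}

```text
time: 11.07
tool_pos: [0.6282, 0.0681, 0.2608]
ee_rot: [-3.033, 0.001, 0.0]
wrist_force: [0.7, -0.3, -4.3]
width: 0.0098
```

Request:
{"method": "servo_tool", "body": {"targets": "0 0 0 0.002 0 0 0;0 0 0 0.002 0 0 0;0 0 0 0.002 0 0 0"}}

```text
time: 11.32
tool_pos: [0.6282, 0.0682, 0.2603]
ee_rot: [-3.033, 0.001, 0.0]
wrist_force: [-0.4, -0.5, -4.9]
width: 0.0097
```

Request:
{"method": "servo_tool", "body": {"targets": "0 0 0 0.002 0 0 0;0 0 0 0.002 0 0 0;0 0 0 0.002 0 0 0"}}

```text
time: 11.57
tool_pos: [0.6282, 0.0682, 0.2598]
ee_rot: [-3.033, 0.001, 0.0]
wrist_force: [-0.1, -0.4, -3.3]
width: 0.0097
```

Request:
{"method": "servo_tool", "body": {"targets": "0 0 0 0.002 0 0 0;0 0 0 0.002 0 0 0;0 0 0 0.002 0 0 0"}}

```text
time: 11.82
tool_pos: [0.6283, 0.0683, 0.2595]
ee_rot: [-3.033, 0.0, 0.0]
wrist_force: [-0.4, 0.7, -4.5]
width: 0.0099
```

Request:
{"method": "servo_tool", "body": {"targets": "0 0 0 0.002 0 0 0;0 0 0 0.002 0 0 0;0 0 0 0.002 0 0 0"}}

```text
time: 12.07
tool_pos: [0.6283, 0.0683, 0.2594]
ee_rot: [-3.033, -0.0, 0.0]
wrist_force: [-0.4, -0.4, -2.2]
width: 0.0098
```

Request:
{"method": "servo_tool", "body": {"targets": "0 0 0 0.002 0 0 0;0 0 0 0.002 0 0 0;0 0 0 0.002 0 0 0"}}

```text
time: 12.32
tool_pos: [0.6283, 0.0683, 0.2592]
ee_rot: [-3.033, -0.001, 0.0]
wrist_force: [-0.4, 0.3, -0.5]
width: 0.01
```

Run:
```python
from mv import *
o=get_obs();print(o['tool_pos'],o['ee_rot'],o['wrist_force'],o['wrist_torque'])
snap('wrist','w9.png');crop('w9.png',290,145,350,220,8,'c16.png')
for i in range(3):
    vision.snapshot('top');o=get_obs();print(o['wrist_force'],o['wrist_torque'])
```

```text
[0.62832189 0.06832214 0.25923292] [-3.03319366e+00 -6.29895971e-04  1.15518629e-04] [-0.42583172  0.34341194 -0.45015126] [-0.3853788   0.2077555   0.06042012]
[-0.94259875  0.26576106  0.71153613] [-0.37627963  0.23019069 -0.01215231]
[-1.49429284 -0.46715617  0.59144105] [-0.4510295   0.34976872 -0.00962171]
[-0.83605685 -0.69804599  1.55368979] [-0.4017596   0.30822366 -0.01357312]
```

View pics/c16.png

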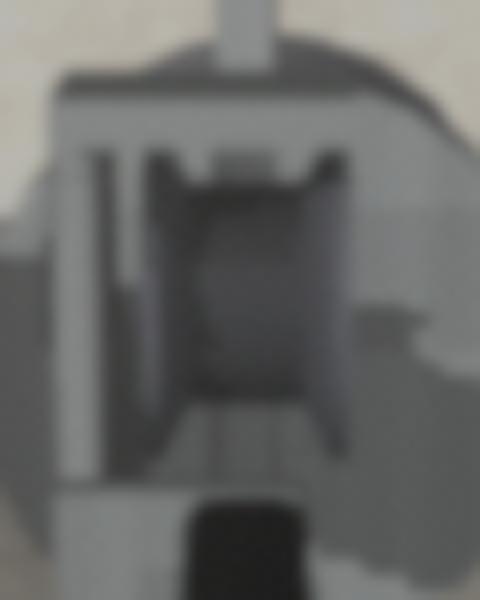

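Request:
{"method": "servo_tool", "body": {"targets": "0 0 0 0 -0.001 0 0;0 0 0 0 -0.002 0 0;0 0 0 0 -0.003 0 0;0 0 0 0 -0.003 0 0"}}

```text
time: 12.85
tool_pos: [0.6284, 0.0684, 0.2589]
ee_rot: [-3.043, -0.0, 0.0]
wrist_force: [-0.7, -0.3, 2.8]
width: 0.0098
```

```bash
cat > ft.py <<'E'
from h import *
a=[]
for i in range(6):
    vision.snapshot('top');o=get_obs();M=R.from_euler('xyz',o['ee_rot']);a.append(np.r_[o['wrist_force'],o['wrist_torque'],o['tool_pos'],o['ee_rot']])
a=np.array(a);print('F',a.mean(0)[:3].round(2),'T',a.mean(0)[3:6].round(3),'sd',a.std(0)[:6].round(2),'pos',a.mean(0)[6:9].round(4),'rot',a[-1,9:].round(4),'w',round(o['width'],4),'t',o['time'])
E
python3 ft.py
```

```text
F [-0.96 -0.48  3.36] T [-0.39   0.31  -0.007] sd [0.21 0.38 0.46 0.03 0.03 0.02] pos [0.6284 0.0684 0.2589] rot [-3.0424e+00 -3.0000e-04  2.0000e-04] w 0.0096 t 13.15
```

Request:
{"method": "servo_tool", "body": {"targets": "0 0 0 -0.0005 -0.001 0 0;0 0 0 -0.001 -0.002 0 0;0 0 0 -0.001 -0.003 0 0;0 0 0 -0.001 -0.003 0 0"}}

```text
time: 13.48
tool_pos: [0.6284, 0.0684, 0.2586]
ee_rot: [-3.052, 0.0, 0.0]
wrist_force: [-1.7, -0.9, 3.5]
width: 0.0095
```

```bash
python3 ft.py
```

```text
F [-0.5  -0.72  2.9 ] T [-0.38   0.137  0.01 ] sd [0.5  0.56 0.49 0.02 0.04 0.03] pos [0.6283 0.0684 0.2586] rot [-3.0518e+00  3.0000e-04  2.0000e-04] w 0.0103 t 13.7833
```

Request:
{"method": "servo_tool", "body": {"targets": "0 0 0 0 -0.001 0 0;0 0 0 0 -0.002 0 0;0 0 0 0 -0.003 0 0;0 0 0 0 -0.003 0 0"}}

```text
time: 14.12
tool_pos: [0.6283, 0.0685, 0.2586]
ee_rot: [-3.061, 0.0, 0.0]
wrist_force: [0.6, -1.6, 2.4]
width: 0.01
```

```bash
python3 ft.py
```

```text
F [-0.15 -0.37  2.29] T [-0.082  0.053 -0.027] sd [0.24 0.66 0.37 0.04 0.03 0.02] pos [0.6283 0.0685 0.2586] rot [-3.061e+00  4.000e-04  2.000e-04] w 0.0094 t 14.4167
```

Rotating the tool moved the load from the low wheel to the high one, so the slope is about 0.085 rad. I'll turn back slightly to share the load.

Request:
{"method": "servo_tool", "body": {"targets": "0 0 0 0 0.0005 0 0;0 0 0 0 0.001 0 0;0 0 0 0 0.001 0 0;0 0 0 0 0.001 0 0;0 0 0 0 0.001 0 0"}}

```text
time: 14.83
tool_pos: [0.6283, 0.0683, 0.2586]
ee_rot: [-3.058, 0.0, -0.0]
wrist_force: [0.8, -0.6, 1.6]
width: 0.0101
```

```bash
python3 ft.py
```

```text
F [ 0.67 -0.71  2.19] T [-0.186 -0.097 -0.01 ] sd [0.44 0.51 0.22 0.03 0.03 0.02] pos [0.6283 0.0683 0.2586] rot [-3.0582e+00  4.0000e-04  1.0000e-04] w 0.0097 t 15.1333
```

Request:
{"method": "servo_tool", "body": {"targets": "0.6 0 0 0 0 0 0;0.6 0 0 0 0 0 0;0.6 0 0 0 0 0 0;0.6 0 0 0 0 0 0;0.6 0 0 0 0 0 0;0.6 0 0 0 0 0 0"}}

```text
time: 15.63
tool_pos: [0.6282, 0.0684, 0.2584]
ee_rot: [-3.058, 0.001, 0.0]
wrist_force: [-0.0, 0.9, 0.0]
width: 0.0462
```

Run:
```python
from h import *
snap('side','s10.png');crop('s10.png',340,60,520,300,2.4,'c17.png');o=get_obs();print(o['time'],o['wrist_force'],o['width'])
```

```text
15.6833 [-0.30662699 -0.76743388  0.60053358] 0.050131179038616365
```

View pics/c17.png

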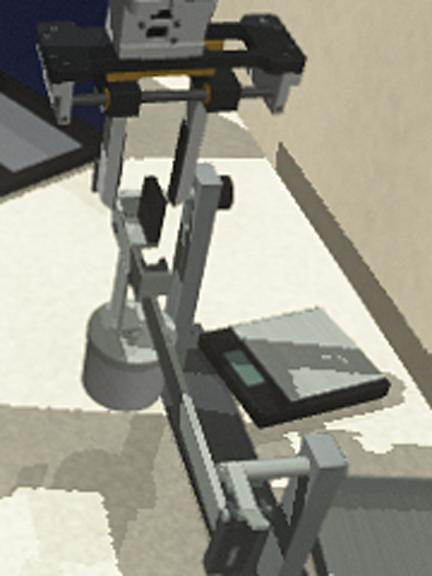

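The carrier hangs free and is starting to roll downhill. I'll retract the tool upward while it rolls.

Request:
{"method": "servo_tool", "body": {"targets": "0.6 0 0 -0.04 0 0 0;0.6 0 0 -0.1 0 0 0;0.6 0 0 -0.18 0 0 0;0.6 0 0 -0.26 0 0 0;0.6 0 0 -0.3 0 0 0;0.3 0 0 -0.32 0 0 0;0 0 0 -0.32 0 0 0;0 0 0 -0.32 0 0 0;0 0 0 -0.32 0 0 0;0 0 0 -0.32 0 0 0;0 0 0 -0.32 0 0 0;0 0 0 -0.32 0 0 0"}}

```text
time: 16.68
tool_pos: [0.6281, 0.0617, 0.3376]
ee_rot: [-3.058, 0.002, 0.0]
wrist_force: [-0.0, -0.3, 1.0]
width: 0.0132
```

Request:
{"method": "servo_tool", "body": {"targets": "0 0 0 0 0 0 0;0 0 0 0 0 0 0;0 0 0 0 0 0 0;0 0 0 0 0 0 0;0 0 0 0 0 0 0;0 0 0 0 0 0 0;0 0 0 0 0 0 0;0 0 0 0 0 0 0;0 0 0 0 0 0 0;0 0 0 0 0 0 0;0 0 0 0 0 0 0;0 0 0 0 0 0 0"}}

```text
time: 17.68
tool_pos: [0.6283, 0.0617, 0.3384]
ee_rot: [-3.058, 0.0, 0.0]
wrist_force: [0.1, -0.3, 0.0]
width: 0.0002
```

Run:
```python
from h import *
snap('side','s11.png');crop('s11.png',340,60,520,300,2.4,'c17.png');o=get_obs();print(o['time'],o['wrist_force'],o['width'])
```

```text
17.7333 [1.05151586 0.78803911 0.16528014] 0.0005413234883218735
```

View pics/c17.png

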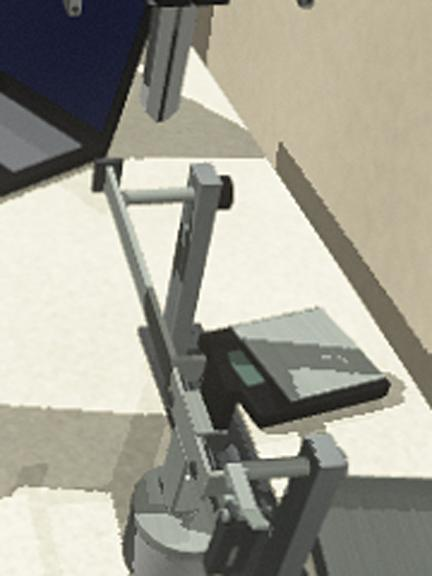

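Request:
{"method": "servo_tool", "body": {"targets": "0 0 0 0 0 0 0;0 0 0 0 0 0 0;0 0 0 0 0 0 0;0 0 0 0 0 0 0;0 0 0 0 0 0 0;0 0 0 0 0 0 0;0 0 0 0 0 0 0;0 0 0 0 0 0 0;0 0 0 0 0 0 0;0 0 0 0 0 0 0;0 0 0 0 0 0 0;0 0 0 0 0 0 0"}}

```text
time: 18.73
tool_pos: [0.6283, 0.0617, 0.3384]
ee_rot: [-3.058, 0.0, 0.0]
wrist_force: [0.5, -0.1, 1.1]
width: 0.0004
```

Run:
```python
from h import *
snap('side','s12.png');crop('s12.png',390,180,510,330,4,'c17.png');o=get_obs();print(o['time'])
snap('top','t12.png');snap('wrist','w12.png')
a=cv2.imread('pics/s11.png').astype(int);b=cv2.imread('pics/s12.png').astype(int);print((abs(a-b).max(2)[180:350,360:520]>40).sum())
crop('t12.png',300,80,440,180,5,'c18.png')
from mv import mv
mv([.6275,-.06,.33],0,0)
```

```text
18.7833
19
shift frac [-0.0032  0.488  -0.0073] turn [-0.0266  0.0002  0.0001] mm [ -0.8 122.   -1.8]
```

View pics/c17.png

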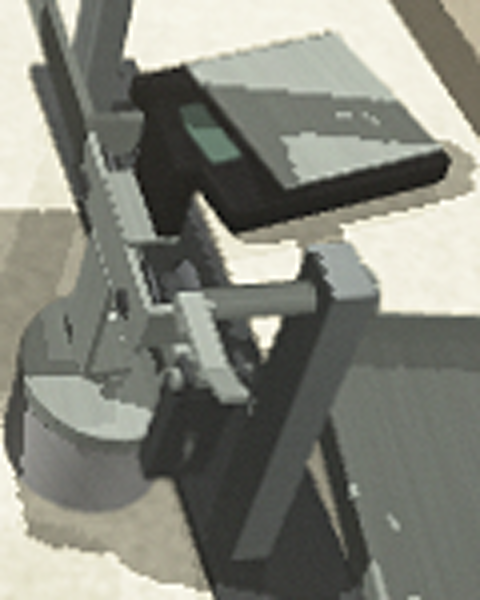

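View pics/c18.png

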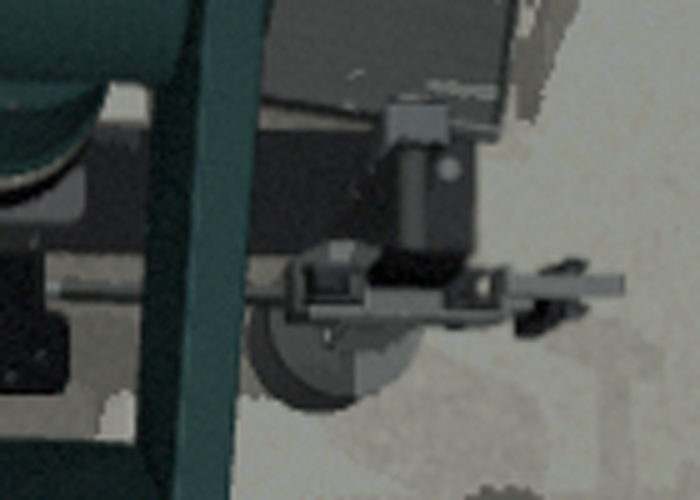

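View pics/w12.png

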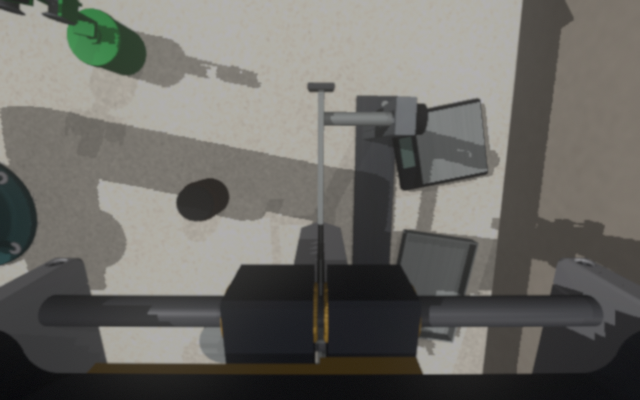

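Run:
```python
from mv import *
p=atz('top0.png',1,1,.2)
for u in (286,292): print(atz('t12.png',300+u/5-.4,80+285/5-.4,.232))
th=.085
mv([.628,-.04,.30],0,th)
```

```text
[ 0.62443287 -0.08556586  0.232     ]
[ 0.62445404 -0.08826347  0.232     ]
shift frac [-0.0012  0.4182  0.119 ] turn [0.0005 0.0002 0.    ] mm [ -0.3 104.6  29.7]
```

Request:
{"method": "servo_tool", "body": {"targets": "0 0 0.1 0 0 0 0;0 0 0.2 0.02 0 0 0;0 0 0.3 0.04 0 0 0;0 0 0.4 0.08 0 0 0;0 -0.001 0.45 0.119 0 0 0;0 -0.001 0.458 0.119 0 0 0;0 -0.001 0.458 0.119 0 0 0;0 -0.001 0.458 0.119 0 0 0"}}

```text
time: 19.55
tool_pos: [0.6282, -0.049, 0.2997]
ee_rot: [-3.057, -0.0, 0.001]
wrist_force: [0.2, 0.2, 0.2]
width: 0.0004
```

Run:
```python
from mv import *
snap('wrist','w13.png');snap('side','s13.png');crop('s13.png',360,90,520,290,3,'c19.png')
mv([.628,-.05,.221],0,.085)
```

```text
shift frac [-0.0019  0.0321  0.316 ] turn [ 0.0005 -0.0004  0.0007] mm [-0.5  8.  79. ]
```

View pics/w13.png

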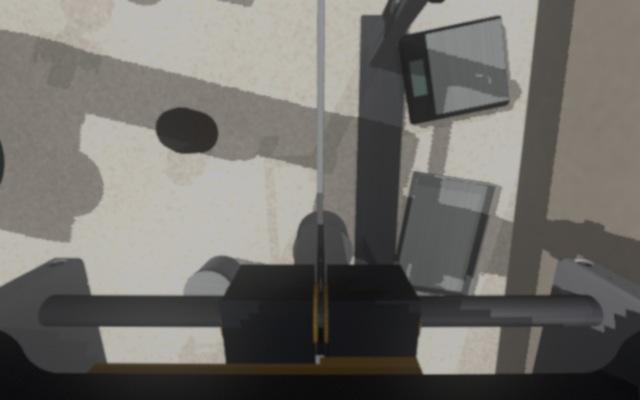

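View pics/c19.png

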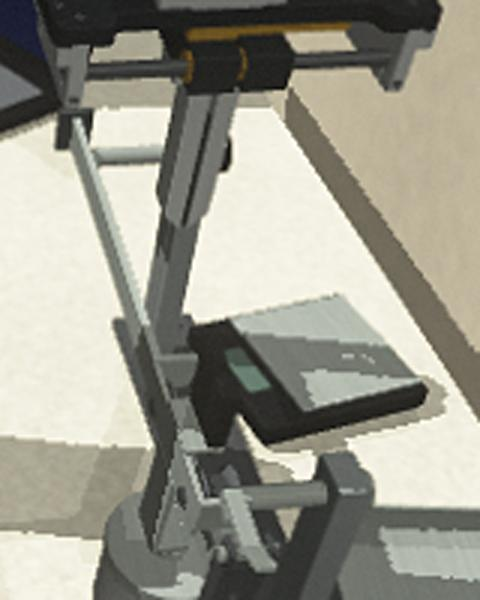

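Request:
{"method": "servo_tool", "body": {"targets": "0 0 0.01 0.06 0 0 0;0 -0.001 0.02 0.14 0 0 0;0 -0.001 0.03 0.22 0 0 0;0 -0.001 0.032 0.28 0 0 0;0 -0.001 0.032 0.31 0 0 0;0 -0.001 0.032 0.316 0 0 0;0 -0.001 0.032 0.316 0 0 0;0 -0.001 0.032 0.316 0 0 0"}}

```text
time: 20.32
tool_pos: [0.6284, -0.051, 0.2215]
ee_rot: [-3.059, -0.002, 0.001]
wrist_force: [-0.6, 0.1, 0.7]
width: 0.0003
```

```bash
python3 - <<'E'
from mv import *
snap('side','s14.png');crop('s14.png',390,150,510,300,4,'c19.png')
mv([.628,-.076,.219],0,.085)
E
python3 ft.py
```

```text
shift frac [-0.0021  0.1     0.0026] turn [ 0.0007 -0.0008  0.0003] mm [-0.5 25.   0.6]
F [-0.14  0.01  0.35] T [-0.11   0.055  0.011] sd [0.35 0.61 0.68 0.02 0.04 0.03] pos [ 0.6282 -0.0514  0.221 ] rot [-3.0583e+00 -3.0000e-04  1.0000e-04] w 0.0005 t 20.6667
```

View pics/c19.png

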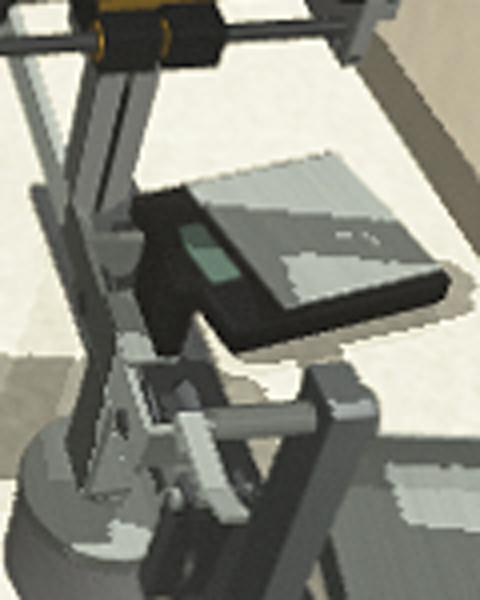

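Request:
{"method": "servo_tool", "body": {"targets": "0 -0.001 0.02 0 0 0 0;0 -0.002 0.04 0 0 0 0;0 -0.002 0.06 0 0 0 0;0 -0.002 0.075 0 0 0 0;0 -0.002 0.085 0 0 0 0;0 -0.002 0.085 0 0 0 0;0 -0.002 0.085 0 0 0 0"}}

```text
time: 21.25
tool_pos: [0.6272, -0.0728, 0.2179]
ee_rot: [-3.058, 0.001, -0.0]
wrist_force: [0.6, -0.3, -0.5]
width: 0.0006
```

Request:
{"method": "servo_tool", "body": {"targets": "0 0 0.004 0 0 0 0;0 0 0.008 0 0 0 0;0 0 0.012 0 0 0 0;0 0 0.012 0 0 0 0"}}

```text
time: 21.58
tool_pos: [0.6273, -0.0756, 0.2178]
ee_rot: [-3.058, 0.0, 0.0]
wrist_force: [0.5, 1.3, -1.4]
width: 0.0003
```

Request:
{"method": "servo_tool", "body": {"targets": "0 0 0.004 0 0 0 0;0 0 0.008 0 0 0 0;0 0 0.012 0 0 0 0;0 0 0.012 0 0 0 0"}}

```text
time: 21.92
tool_pos: [0.6272, -0.0782, 0.2175]
ee_rot: [-3.057, 0.001, 0.0]
wrist_force: [0.1, 1.3, 1.0]
width: 0.0006
```

Request:
{"method": "servo_tool", "body": {"targets": "0 0 0.004 0 0 0 0;0 0 0.008 0 0 0 0;0 0 0.008 0 0 0 0"}}

```text
time: 22.17
tool_pos: [0.6273, -0.0803, 0.2173]
ee_rot: [-3.058, 0.001, 0.0]
wrist_force: [-0.2, 2.0, 0.3]
width: 0.0004
```

```bash
python3 - <<'E'
from mv import *
snap('side','s15.png');crop('s15.png',390,150,510,300,4,'c19.png')
E
python3 ft.py
```

```text
F [-0.07  2.13  0.14] T [ 0.302  0.045 -0.032] sd [0.36 0.49 0.46 0.03 0.02 0.02] pos [ 0.6273 -0.0803  0.2173] rot [-3.0579e+00  6.0000e-04  3.0000e-04] w 0.0003 t 22.5167
```

View pics/c19.png

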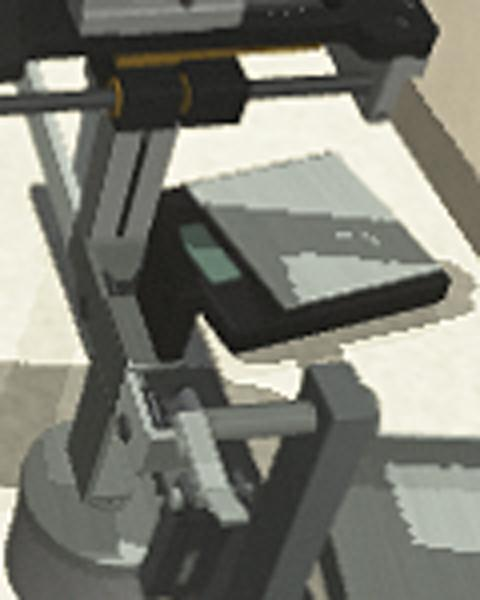

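In contact at about 2 N. I'll push on in small steps.

Request:
{"method": "servo_tool", "body": {"targets": "0 0 0.004 0 0 0 0;0 0 0.008 0 0 0 0;0 0 0.008 0 0 0 0"}}

```text
time: 22.77
tool_pos: [0.6273, -0.0826, 0.2171]
ee_rot: [-3.058, 0.001, 0.0]
wrist_force: [0.7, 1.9, 0.9]
width: 0.0005
```

Request:
{"method": "servo_tool", "body": {"targets": "0 0 0.004 0 0 0 0;0 0 0.008 0 0 0 0;0 0 0.008 0 0 0 0"}}

```text
time: 23.02
tool_pos: [0.6273, -0.0845, 0.217]
ee_rot: [-3.058, 0.001, 0.0]
wrist_force: [-0.3, 2.7, 0.2]
width: -0.0001
```

Request:
{"method": "servo_tool", "body": {"targets": "0 0 0.004 0 0 0 0;0 0 0.008 0 0 0 0;0 0 0.008 0 0 0 0"}}

```text
time: 23.27
tool_pos: [0.6272, -0.0863, 0.2168]
ee_rot: [-3.058, 0.001, 0.0]
wrist_force: [-0.3, 4.0, -0.1]
width: 0.0004
```

Request:
{"method": "servo_tool", "body": {"targets": "0 0 0.004 0 0 0 0;0 0 0.006 0 0 0 0;0 0 0.006 0 0 0 0"}}

```text
time: 23.52
tool_pos: [0.6273, -0.0889, 0.2166]
ee_rot: [-3.06, 0.001, -0.001]
wrist_force: [-0.2, 1.4, -0.4]
width: 0.0007
```

Request:
{"method": "servo_tool", "body": {"targets": "0 0 0.004 0 0 0 0;0 0 0.006 0 0 0 0;0 0 0.006 0 0 0 0"}}

```text
time: 23.77
tool_pos: [0.6272, -0.0902, 0.2165]
ee_rot: [-3.059, 0.001, -0.001]
wrist_force: [0.4, 1.8, -0.2]
width: 0.001
```

```bash
python3 - <<'E'
from mv import *
snap('side','s16.png');crop('s16.png',390,150,510,300,4,'c19.png')
E
python3 ft.py
```

```text
F [ 0.02  0.15 -0.26] T [-0.096  0.054 -0.005] sd [0.3  0.42 0.17 0.03 0.03 0.02] pos [ 0.6273 -0.09    0.2166] rot [-3.0588e+00  3.0000e-04 -1.0000e-04] w 0.0003 t 24.1167
```

View pics/c19.png

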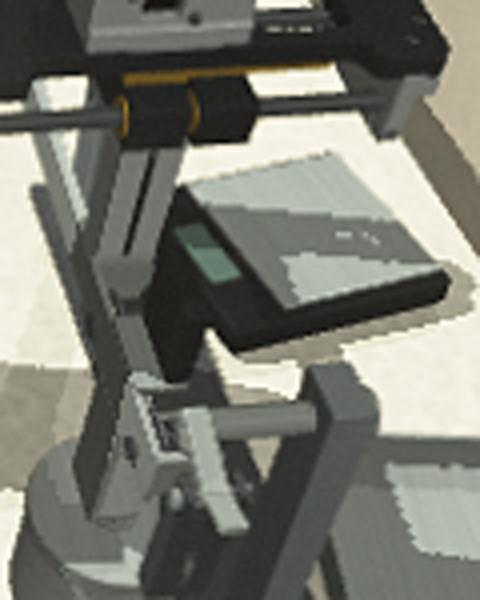

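The force dropped to zero, so the carrier seems to have passed the catch. I'll feel gently for the stop.

Request:
{"method": "servo_tool", "body": {"targets": "0 0 0.004 0 0 0 0;0 0 0.006 0 0 0 0;0 0 0.006 0 0 0 0"}}

```text
time: 24.37
tool_pos: [0.6273, -0.0907, 0.2166]
ee_rot: [-3.058, 0.0, 0.0]
wrist_force: [0.1, 1.3, 0.6]
width: 0.0005
```

Request:
{"method": "servo_tool", "body": {"targets": "0 0 0.004 0 0 0 0;0 0 0.006 0 0 0 0;0 0 0.006 0 0 0 0"}}

```text
time: 24.62
tool_pos: [0.6273, -0.093, 0.2163]
ee_rot: [-3.059, 0.001, -0.0]
wrist_force: [0.9, -0.1, 0.1]
width: 0.0005
```

Request:
{"method": "servo_tool", "body": {"targets": "0 0 0.003 0 0 0 0;0 0 0.004 0 0 0 0;0 0 0.004 0 0 0 0"}}

```text
time: 24.87
tool_pos: [0.6272, -0.0938, 0.2162]
ee_rot: [-3.059, 0.001, -0.0]
wrist_force: [-0.0, 0.3, -0.2]
width: 0.0004
```

Request:
{"method": "servo_tool", "body": {"targets": "0 0 0.003 0 0 0 0;0 0 0.004 0 0 0 0;0 0 0.004 0 0 0 0"}}

```text
time: 25.12
tool_pos: [0.6272, -0.0945, 0.2162]
ee_rot: [-3.058, 0.001, 0.0]
wrist_force: [0.3, 0.3, 0.4]
width: 0.0007
```

```bash
python3 - <<'E'
from mv import *
snap('side','s17.png');crop('s17.png',390,150,510,300,4,'c19.png')
E
python3 ft.py
```

```text
F [ 0.21 -0.06  0.2 ] T [-0.105  0.063 -0.   ] sd [0.33 0.47 0.48 0.01 0.03 0.04] pos [ 0.6273 -0.0944  0.2162] rot [-3.0582e+00  5.0000e-04  3.0000e-04] w 0.0006 t 25.4667
```

View pics/c19.png

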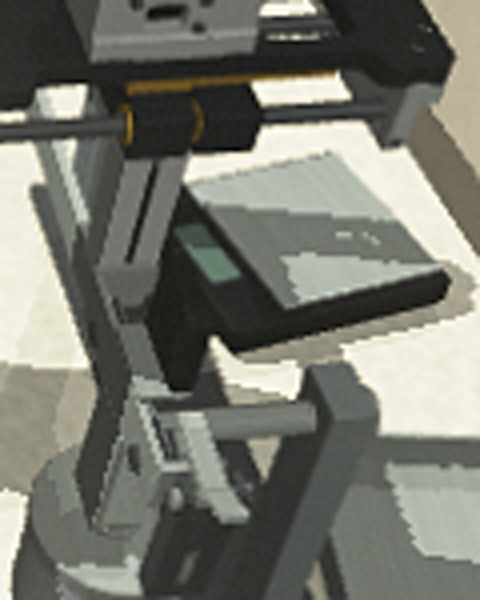

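Request:
{"method": "servo_tool", "body": {"targets": "0 0 0.003 0 0 0 0;0 0 0.006 0 0 0 0;0 0 0.006 0 0 0 0"}}

```text
time: 25.72
tool_pos: [0.6273, -0.0946, 0.2162]
ee_rot: [-3.056, 0.0, 0.001]
wrist_force: [-0.1, 4.3, 0.7]
width: 0.0003
```

Request:
{"method": "servo_tool", "body": {"targets": "0 0 0.003 0 0 0 0;0 0 0.004 0 0 0 0;0 0 0.004 0 0 0 0"}}

```text
time: 25.97
tool_pos: [0.6273, -0.0946, 0.2162]
ee_rot: [-3.054, 0.001, 0.002]
wrist_force: [-0.4, 6.6, 1.9]
width: 0.0005
```

```bash
python3 ft.py
```

```text
F [-0.27  6.34  1.14] T [1.134 0.096 0.015] sd [0.33 0.36 0.43 0.01 0.03 0.02] pos [ 0.6273 -0.0946  0.2162] rot [-3.0545e+00  5.0000e-04  2.4000e-03] w 0.0006 t 26.2667
```

There's a firm stop: 6.3 N with no further travel, at the position expected for home. I'll back off and inspect.

Request:
{"method": "servo_tool", "body": {"targets": "0 0 -0.01 0 0 0 0;0 0 -0.04 0 0 0 0;0 0 -0.1 0 0 0 0;0 0 -0.18 0 0 0 0;0 0 -0.25 -0.05 0 0 0;0 0 -0.3 -0.15 0 0 0;0 0 -0.35 -0.3 0 0 0;0 0 -0.4 -0.4 0 0 0;0 0 -0.4 -0.45 0 0 0;0 0 -0.4 -0.45 0 0 0;0 0 -0.4 -0.45 0 0 0"}}

```text
time: 27.18
tool_pos: [0.6275, -0.0062, 0.3371]
ee_rot: [-3.059, -0.001, 0.0]
wrist_force: [0.0, -0.1, -0.5]
width: 0.0004
```

```bash
python3 - <<'E'
from h import *
snap('side','s18.png');crop('s18.png',390,180,510,330,4,'c20.png')
snap('top','t18.png');crop('t18.png',300,80,440,180,5,'c21.png')
E
python3 ft.py
```

```text
F [-0.09  0.1  -0.22] T [-0.118  0.042 -0.003] sd [0.16 0.37 0.68 0.03 0.02 0.04] pos [ 0.6269 -0.0068  0.3345] rot [-3.058e+00  2.300e-03 -2.000e-04] w 0.0002 t 27.5833
```

View pics/c20.png

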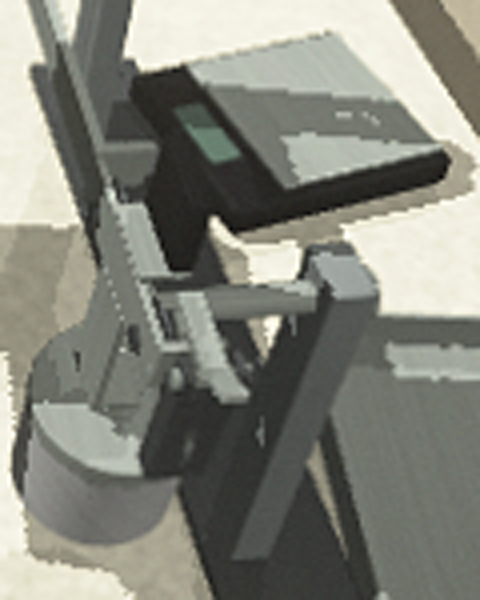

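View pics/c21.png

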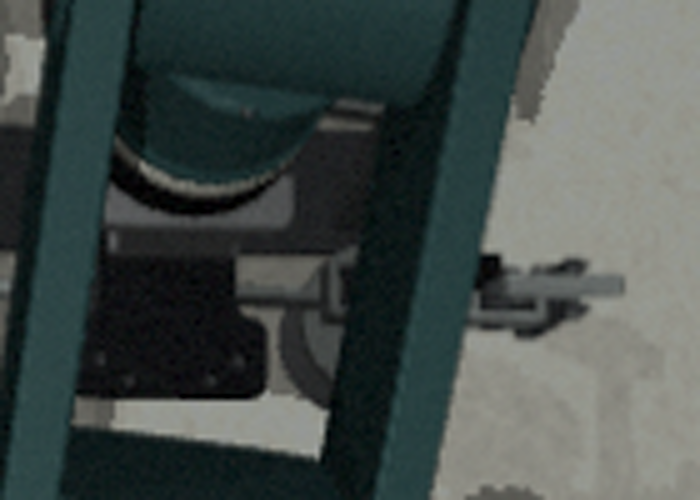

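Run:
```python
from h import *
r=[]
for f in ('side0.png','s12.png','s16.png','s18.png'):
    im=cv2.imread('pics/'+f)[240:290,420:460];r.append(cv2.resize(im,None,fx=5,fy=8 and 5,interpolation=cv2.INTER_CUBIC))
cv2.imwrite('pics/c22.png',np.hstack(r)[:, :800])
# time check motion
import time
snap('side','s19.png')
a=cv2.imread('pics/s18.png').astype(int);b=cv2.imread('pics/s19.png').astype(int);print((abs(a-b).max(2)[220:340,380:460]>30).sum())
print(atz('t18.png',300+325/5-.4,80+285/5-.4,.232))
```

```text
25
[ 0.62457444 -0.10311448  0.232     ]
```

View pics/c22.png

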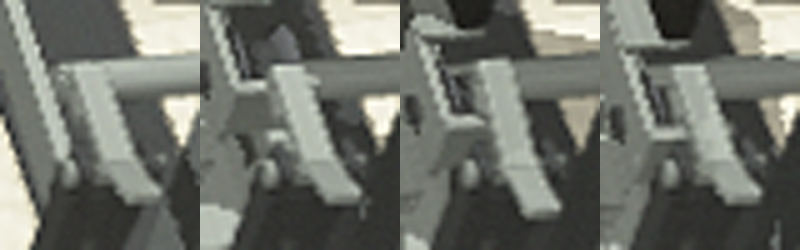

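The catch tail is at y≈195, the same as in the initial picture (it was ≈212 while lifted), so the catch is down with the bumper behind it. Handing in.

Run:
```python
from h import *
robot.close_job(); print(get_obs()['time'])
```

```text
the job is handed in; nothing more can be done
the job is handed in; nothing more can be done
```

The batch tin hangs on the rail at home against the end stop, and the catch looks dropped behind its bumper. I handed the job in a little after 27.6 s on the robot clock. No verdict was given.

- **Hanging:** I gripped the tin by its tab, brought it in from the free side and lowered it in 0.5 mm steps until I felt contact. Then I turned the tool until the wrist moment showed the load shared by both wheels, at about 7 N on the rail in total.
- **Rolling:** After I let go, it rolled down by itself and came to rest at the catch.
- **Pushing home:** I pushed low on the uphill bumper with the fingers shut. The wrist force peaked at about 4 N before the catch gave way, then fell to zero. A last feel met a firm stop at 6.3 N with no further travel.

**Last checks:**
- The fingers are clear of the tin and the wrist force is back to about zero.
- The bumper sits at y ≈ -0.103 m in the top picture, which is where it should be at home.
- The catch matches its initial "down" look in the side picture; it visibly differed while lifted. Its angle can only be judged from pictures.
- I did not measure the plain tin or the jar again at the end. They looked undisturbed in the last wrist picture, taken before the push, and I felt no stray contact.

**One disagreement:** the slope read from the pictures was about 0.107 to 0.109 rad, but by feel it was about 0.085 rad. I used the felt value.

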